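# Crown the tin pyramid and hold the index knob at its third stop

### The job

Take the tin that stands on edge in the small stand and set it on edge, centred, into the gap on top of the two tins on the turntable, with its flat faces parallel to theirs, so that the three make a pyramid. Then grip the handle of the index knob, turn it clockwise (seen from above), counting the clicks, to the third stop and no farther, so that the pyramid faces the front of the unit for inspection. The knob springs back if let go, so finish while still holding it there; keep the pyramid standing and leave the lid, the label roll and the spoon where they lie.

Things in the scene. Friction and masses are not known exactly. Their poses are not given: they have to be found in the camera images.
- index_unit: fixed low casing, 190 x 370 mm and 38 mm high, grey with a metal top. Origin on the work surface; its long side runs along its y axis, its front (the side nearest the robot) faces its -x. The turntable's axis stands at (0, 100 mm) and the knob's axis at (0, -100 mm) in this frame.
- turntable: round metal plate, 170 mm across, 8 mm thick, geared 1:1 to the knob and turning the same way. Origin on its axis at its underside, 40 mm above the work surface. y: along the row of two tins; x: along the tins' axes. Steel strips 24 mm high hold the lower tins on edge. At knob value 0 it is 72 degrees anticlockwise from square with the unit; at the third stop its axes are parallel to the unit's.
- index_knob: index knob with a black upright bar handle, 42 mm long (x) x 14 mm thick (y) x 38 mm high. Origin on its axis, 38 mm above the work surface, 10 mm below the bar's underside; bar's top at 86 mm. At knob value 0 its x axis is 36 degrees anticlockwise from the unit's x, at the third stop 36 degrees clockwise. Under it a pinned disc 68 mm across with a plunger beside it, all below 52 mm.
- knob_grip (a point): point to grip the handle: on the knob's axis, 22 mm above the bar's underside, 70 mm above the work surface. Axes as index_knob.
- knob_angle (a joint): knob angle in rad, growing clockwise from above; 0 at the start, at its end stop. Stops (clicks) lie 24 degrees apart: 0.419, 0.838, third 1.257, fourth 1.676. A return spring (0.10 N m at 0, 0.14 N m at the third stop) is stronger than the clicks, which add or take up to 0.04 N m: the torque steps up as each stop is reached and falls again past the middle of the step.
- third_tin: the loose closed tin to be placed, plain gold, 66 mm across and 22 mm thick (slightly tapered, 63 mm across at its bottom face), 40 to 90 g. At the start it stands on edge in the stand. Origin at the centre of its bottom face; its z axis is the tin's axis and points to its lid.
- third_tin_centre (a point): centre of the third tin, 11 mm along its z axis from the origin; axes as third_tin. At the start it lies about 44 mm above the work surface, the tin's top at about 78 mm.
- tin_stand: fixed stand for one tin on edge: a metal base 75 x 110 x 8 mm with two upright strips (26 mm between them along its x, their tops 32 mm above the work surface, 70 mm long along its y) and two cross bars. Origin on the work surface under the tin's centre; the tin's axis lies along the stand's x axis.
- pyramid_top (a point): point over the turntable's axis where the centre of the third tin lies when it is seated in the gap, 97 mm above the turntable's origin (137 mm above the work surface); axes as turntable.
- left_tin: lower loose tin, same kind, on edge on the turntable, its z axis (to the lid) along the turntable's -x.
- right_tin: the other lower tin, same kind and same way round.
- left_tin_centre (a point): centre of the left lower tin: 35 mm along the turntable's +y from its axis and about 44 mm above its origin (84 mm above the work surface).
- right_tin_centre (a point): centre of the right lower tin: 35 mm along the turntable's -y from its axis, same height.
- spare_lid: loose tin lid lying on the table, 69 mm across and 7 mm thick; leave it alone.
- label_roll: loose roll of blank labels, 83 mm across and 40 mm high; leave it alone.
- loose_spoon: loose spoon, 165 mm long; leave it alone.
Mind the look-alikes: they are no part of the job. What is shaped like the left_tin but green is not meant.

How it is judged (in metres and radians):
On the way:
1. the third tin rests on edge in the gap on top of the two lower tins, let go, with the knob still at its start (x of left_tin_centre in the frame of turntable between -0.008 and 0.008 m and y of left_tin_centre in the frame of turntable between 0.027 and 0.043 m and z of left_tin_centre in the frame of turntable between 0.038 and 0.05 m and angle between left_tin_centre's own z axis and vertical between 1.22 and 1.92 rad and x of right_tin_centre in the frame of turntable between -0.008 and 0.008 m and y of right_tin_centre in the frame of turntable between -0.043 and -0.027 m and z of right_tin_centre in the frame of turntable between 0.038 and 0.05 m and angle between right_tin_centre's own z axis and vertical between 1.22 and 1.92 rad and x of third_tin_centre in the frame of turntable between -0.008 and 0.008 m and y of third_tin_centre in the frame of turntable between -0.008 and 0.008 m and z of third_tin_centre in the frame of turntable between 0.091 and 0.103 m and angle between third_tin_centre's own z axis and vertical between 1.22 and 1.92 rad and angle between the z axis of third_tin_centre and the x axis of turntable, either way round below 0.4 rad and contact force between the fingers and third_tin below 0.05 N and linear speed of third_tin below 0.03 m/s and value of joint knob_angle below 0.15 rad), for 0.2 s.
At the end, for the whole second after the job is handed in: Fingers hold the knob handle (over 1 N), knob at rest at the third stop (1.257 +-0.14 rad); three tins stand as a pyramid on the turntable, centres within 8 mm across and 6 mm in height, axes level within 0.35 rad, the third tin parallel within 0.4 rad and resting on both others (x of left_tin_centre in the frame of turntable between -0.008 and 0.008 m and y of left_tin_centre in the frame of turntable between 0.027 and 0.043 m and z of left_tin_centre in the frame of turntable between 0.038 and 0.05 m and angle between left_tin_centre's own z axis and vertical between 1.22 and 1.92 rad and x of right_tin_centre in the frame of turntable between -0.008 and 0.008 m and y of right_tin_centre in the frame of turntable between -0.043 and -0.027 m and z of right_tin_centre in the frame of turntable between 0.038 and 0.05 m and angle between right_tin_centre's own z axis and vertical between 1.22 and 1.92 rad and x of third_tin_centre in the frame of turntable between -0.008 and 0.008 m and y of third_tin_centre in the frame of turntable between -0.008 and 0.008 m and z of third_tin_centre in the frame of turntable between 0.091 and 0.103 m and angle between third_tin_centre's own z axis and vertical between 1.22 and 1.92 rad and angle between the z axis of third_tin_centre and the x axis of turntable, either way round below 0.4 rad and value of joint knob_angle between 1.1166 and 1.3966 rad and contact force between the fingers and index_knob above 1 N and linear speed of third_tin below 0.03 m/s and velocity of joint knob_angle between -0.1 and 0.1 rad/s and contact force between third_tin and left_tin above 0.05 N and contact force between third_tin and right_tin above 0.05 N); the arm keeps its last pose, push and grip.
It fails at once if the knob is turned past its third stop (over 1.50 rad) (value of joint knob_angle above 1.5 rad).
It fails at once if the lid, the label roll or the spoon is shifted by more than 30 mm (distance of any of spare_lid, label_roll, loose_spoon from where it was at the start of the episode above 0.03 m).
It also fails if it takes over 54 s, if anything falls off the work surface, if the arm or the gripper's body presses on something with over 40 N, if the wrist force passes 120 N, or if a joint passes its speed limit or range.

### The arm

A 7-joint arm with a two-finger parallel gripper is mounted at the origin on a cart in front of the work surface, level with it; the furniture and walls round the work are solid. World frame = base frame: x ahead of the robot, y to its left, z up, the work surface at z = 0. Lengths are in mm, angles in rad, forces in N, time in s.
With the tool pointing down it reaches from about 400 to 875 mm from the base axis. Payload 4.4 kg.
Tool frame: the origin (TCP) lies at the very end of the fingers, on their centre line; the grasp point (between the pads) lies ctrl.grip_depth behind it (ctrl.grip_depth is the distance from the TCP to the grasp point, in mm); z points along the fingers, y is the direction in which the jaws open and shut (so a half turn about z gives the same grasp; the last joint's range is limited). The gripper opens to 85 mm and grips with 20 to 120 N. Pads are 22 mm wide; open, the fingers measure 114 mm over their backs; the gripper's body (76 mm by 85 mm) begins 54 mm behind the grasp point. The pads swing forward as they close: fully open they stand 13 mm farther back than shut.
Start: joints at [1.111, 0.628, 0.038, 1.517, -0.027, 0.996, -0.02], TCP at [249.433, -600.251, 231.313] pointing down, gripper open.
Joint ranges: [-3.06, 3.06], [-0.37, 2.12], [-1.25, 1.32], [0.18, 2.47], [-1.1, 4.24], [0.23, 1.98], [-2.94, 2.94]. Speed limits (rad/s): [2.57, 2.57, 3.14, 3.14, 3.14, 3.14, 3.14].

### API

Orientations are given as [roll, pitch, yaw] about the fixed x, y, z axes, in that order (R = Rz(yaw) Ry(pitch) Rx(roll)).
In Python, from cell import ctrl gives the robot as it stands.
- The arm moves only by the tool servo_tool, never from a script. Its argument "commands" is one flat list of numbers, 5 for each row, row after row: the shift along the tool's x, y, z in units of 25 mm (1.0 is 25 mm), then the turn about the tool's z in units of 6 degrees (1.0 is 6 degrees), then the closure, from 0 (fully open) to 1 (shut). In form: [tx, ty, tz, twist, gripper, tx, ty, tz, twist, gripper, ...]. A call has 1 to 10 rows; each row is the pose to reach, as a shift and turn from the pose commanded when the call began, along the tool's axes at that moment; what a row does not reach only later rows make up. A row lasts 1/12 s, in which the tool goes at most 41.7 mm and 7.16 degrees, less where a joint would pass 70% of its speed; a pose out of reach is approached as far as the arm can. A call with a gripper value outside its range is refused whole. The fingers move at their own pace and stop on an object; the grip force is fixed at half the most. Time passes only in rows, so rows that repeat a pose let the fingers close. It gives the time, the measured TCP pose, the force and the opening at its end, in the units of the state.
- ctrl.read_state(): the state, without advancing time (a new reading comes with each control period).
- ctrl.get_image(name): name is "scene" or "top" or "wrist"; returns a dict with "img" (400x640x3 uint8, blue, green, red), "K" (3x3 intrinsics, pixels), "T" (4x4, takes a point from camera to world coordinates). Camera axes: x right, y down, z forward; pixel columns grow to the right and rows downward; lengths in mm; the calibration is good to about 2 mm. A picture is of the moment at which its call begins. There is no depth.
- ctrl.finish_job(): hands the job in, once; it reports no verdict.
The state is a dict: "clock": time; "qpos": joint angles; "qd": joint speeds; "tau": joint torques, N m; "eef_pos": TCP position; "tool_rot": TCP orientation; "force": force on the tool from outside, world axes, zero at the start; "torque": the same for the moment, N m; "width": finger opening in mm.
Only numpy, scipy, OpenCV 4.12 (cv2) and the standard library are available. Lean on these libraries where they do the work, as an engineer would, in place of code of your own. Each camera call takes 0.05 s, during which the arm holds its last target.

## Working session

There is one attempt and no reset: what is moved stays moved. The work goes in short steps, Python scripts to look and compute and a tool call to move; the robot and the scene stay as the last step left them, time stands still between calls to the robot, and variables do not carry over. Pictures are saved under pics/ and viewed, and the job is handed in when it is done.

Besides the shell and the picture viewer there is one more tool, called after "Emit:" by a JSON object that holds its "name" and its "arguments", one argument or row to a line. servo_tool: Moves the arm, as the interface text tells. Its arguments: {"type":"object","properties":{"commands":{"type":"array","items":{"type":"number"}}},"required":["commands"]}

```bash
ls; mkdir -p pics; cat > h.py <<'E'
import numpy as np, cv2
from cell import ctrl
def snap(name,fn):
    d=ctrl.get_image(name); cv2.imwrite('pics/'+fn+'.png',d['img']); np.savez('pics/'+fn+'.npz',K=d['K'],T=d['T']); return d
def ld(fn):
    z=np.load('pics/'+fn+'.npz'); return z['K'],z['T']
def ray(fn,u,v):
    K,T=ld(fn); d=np.linalg.inv(K)@[u,v,1]; d=T[:3,:3]@d; return T[:3,3],d/np.linalg.norm(d)
def atz(fn,u,v,z):
    o,d=ray(fn,u,v); return o+d*(z-o[2])/d[2]
def tri(*obs):
    A=np.zeros((3,3));b=np.zeros(3);L=[]
    for o in obs:
        p,d=ray(*o);P=np.eye(3)-np.outer(d,d);A+=P;b+=P@p;L.append((p,P))
    x=np.linalg.solve(A,b); return x,[np.linalg.norm(P@(x-p)) for p,P in L]
def proj(fn,X):
    K,T=ld(fn); c=np.linalg.inv(T)@np.append(X,1); p=K@c[:3]; return p[:2]/p[2]
def crop(fn,x0,y0,x1,y1,s,out):
    im=cv2.imread('pics/'+fn+'.png')[y0:y1,x0:x1]; cv2.imwrite('pics/'+out+'.png',cv2.resize(im,None,fx=s,fy=s,interpolation=cv2.INTER_CUBIC))
E
python3 - <<'E'
from h import *
for n in ['scene','top','wrist']: snap(n,n+'0')
print(ctrl.read_state(), ctrl.grip_depth)
for n in ['scene','top','wrist']: print(ld(n+'0'))
E
```

```text
pics
{'clock': 0.15, 'qpos': array([ 1.11120437,  0.62912941,  0.03846498,  1.51812847, -0.02701419,
        0.99629818, -0.02003161]), 'qd': array([-5.94626863e-04, -1.37654317e-03,  2.09420470e-04, -4.13638339e-03,
        7.64116403e-04, -8.20648317e-05,  3.76192515e-04]), 'tau': array([-1.63934515e-04, -5.63798726e+01,  1.22695070e+00, -1.93650699e+01,
        1.10477439e-02,  7.40943913e-03,  1.60721527e-05]), 'eef_pos': array([ 249.24588897, -599.8061182 ,  230.60653847]), 'tool_rot': array([-3.14014739e+00,  4.25572903e-06,  3.93739440e-01]), 'force': array([-0.14904899, -0.04219951, -0.60051942]), 'torque': array([-0.00433733, -0.01391351,  0.01857079]), 'width': 85.17570612591771} 18.700000000000003
(array([[412.49991589,   0.        , 321.74985863],
       [  0.        , 412.49991589, 193.56184037],
       [  0.        ,   0.        ,   1.        ]]), array([[-7.25366233e-01, -4.98010366e-01,  4.75215218e-01,
        -3.71632858e+01],
       [-6.88342562e-01,  5.30104716e-01, -4.95149985e-01,
         5.11115384e+02],
       [-5.32400314e-03, -6.86275940e-01, -7.27321792e-0
[... 411 characters left out ...]
-02,
        -2.90890447e+01],
       [ 1.32425382e-02, -1.95695685e-01, -9.80575257e-01,
         1.38536183e+03],
       [ 0.00000000e+00,  0.00000000e+00,  0.00000000e+00,
         1.00000000e+00]]))
(array([[333.76534912,   0.        , 312.43472356],
       [  0.        , 333.76534912, 197.74521106],
       [  0.        ,   0.        ,   1.        ]]), array([[ 3.83819384e-01, -8.71629380e-01, -3.04868669e-01,
         3.27399646e+02],
       [-9.23404676e-01, -3.63206398e-01, -1.24116546e-01,
        -5.65883930e+02],
       [-2.54662321e-03,  3.29155491e-01, -9.44272301e-01,
         3.72517002e+02],
       [ 0.00000000e+00,  0.00000000e+00,  0.00000000e+00,
         1.00000000e+00]]))
```

View pics/scene0.png

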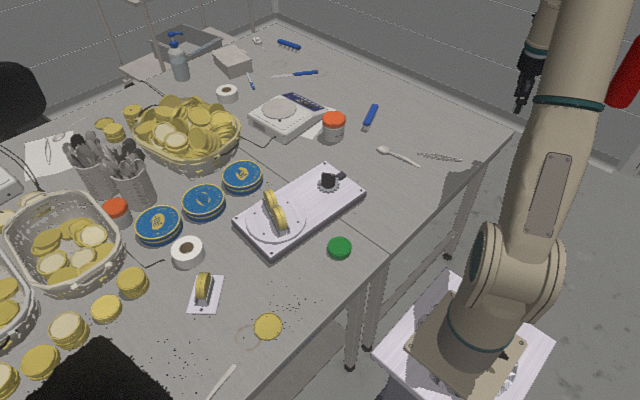

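View pics/top0.png

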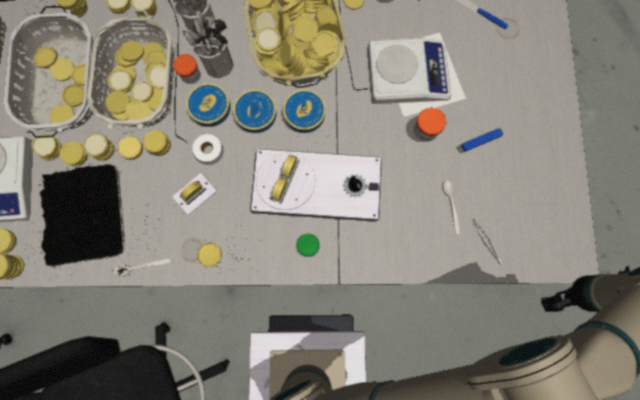

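View pics/wrist0.png

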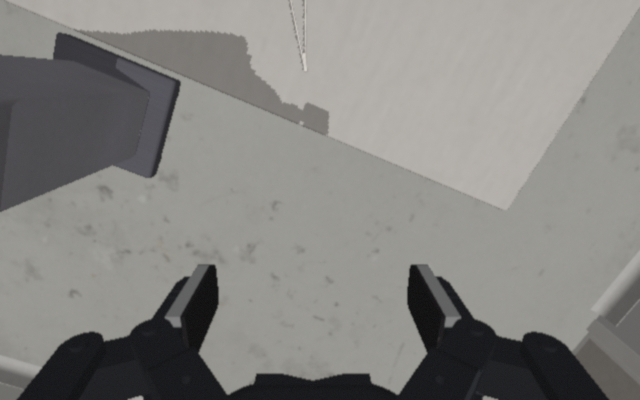

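```bash
python3 - <<'E'
from h import *
crop('top0',165,165,225,220,10,'c1'); crop('top0',245,145,390,225,5,'c2')
crop('scene0',180,265,235,320,10,'c3'); crop('scene0',225,155,375,265,5,'c4')
E
```

```text
(no output)
```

View pics/c1.png

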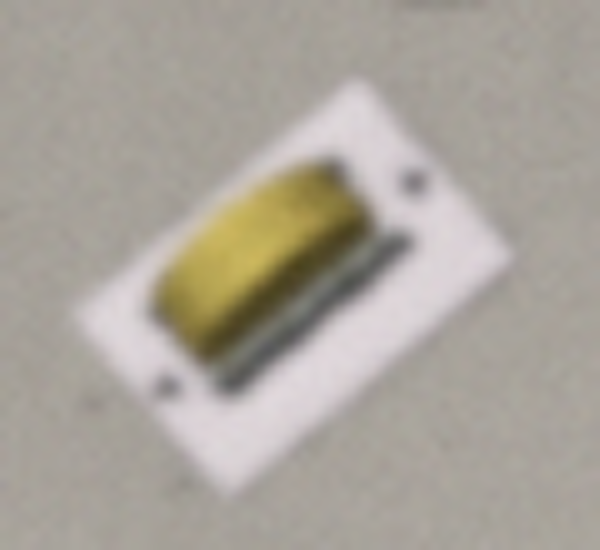

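View pics/c2.png

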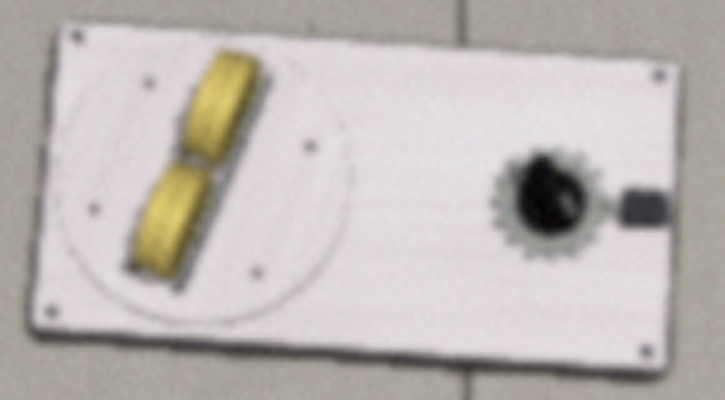

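View pics/c3.png

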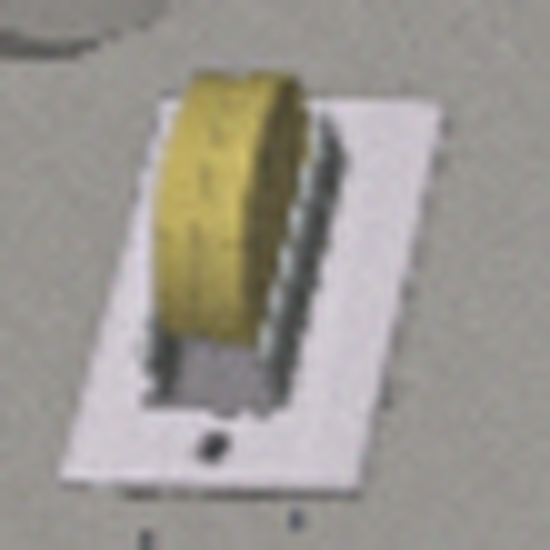

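View pics/c4.png

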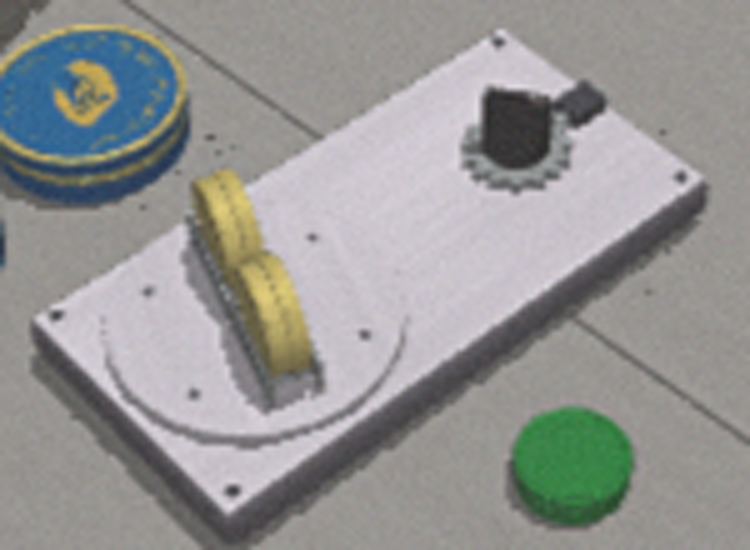

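```bash
python3 - <<'E'
from h import *
np.set_printoptions(precision=1,suppress=True)
def t2(u,v): return 245+u/5-.4,145+v/5-.4
def s4(u,v): return 225+u/5-.4,155+v/5-.4
S=[(77,36),(657,75),(647,351),(52,312)]
Q=[atz('top0',*t2(*p),38) for p in S]; print(Q); 
c=np.mean(Q,0); d=(Q[0]+Q[3]-Q[1]-Q[2])/2; yaw=np.arctan2(d[1],d[0]); print(c,np.linalg.norm(d),'unit y dir deg',np.degrees(yaw))
S4=[(57,315),(498,41),(681,177),(232,490)]
Q4=[atz('scene0',*s4(*p),38) for p in S4]; print(Q4,np.mean(Q4,0)); d=(Q4[0]+Q4[3]-Q4[1]-Q4[2])/2;print(np.degrees(np.arctan2(d[1],d[0])))
# order top: TL(77,36)=far x, +y ; scene left (57,315) = +y far x ; (498,41) far,-y ; (681,177) near,-y; (232,490) near,+y
for a,b in zip(S,S4): print(tri(('top0',*t2(*a)),('scene0',*s4(*b))))
B=[(149,83),(310,146),(256,272),(94,208)]; B4=[(148,291),(312,237),(365,334),(194,393)]
for a,b in zip(B,B4): print('tt',tri(('top0',*t2(*a)),('scene0',*s4(*b))))
B=[atz('top0',*t2(*p),48) for p in B]; print(np.mean(B,0)); e=(B[0]-B[3]+B[1]-B[2]);print(np.degrees(np.arctan2(e[1],e[0])))
B4=[atz('scene0',*s4(*p),48) for p in B4]; print(np.mean(B4,0)); e=(B4[0]-B4[3]+B4[1]-B4[2]);print(np.degrees(np.arctan2(e[1],e[0])))
# stand
C=[(355,80),(512,256),(230,496),(75,314)]
C=[atz('top0',165+u/10-.45,165+v/10-.45,8) for u,v in C]; print('stand',C,np.mean(C,0)); e=C[0]-C[3]+C[1]-C[2]; print(np.degrees(np.arctan2(e[1],e[0])))
C=[(160,95),(440,105),(355,490),(62,485)]
C=[atz('scene0',180+u/10-.45,265+v/10-.45,8) for u,v in C]; print('stand',C,np.mean(C,0)); e=C[0]-C[3]+C[1]-C[2]; print(np.degrees(np.arctan2(e[1],e[0])))
E
```

```text
[array([658.7, 134.5,  38. ]), array([ 633.8, -203.3,   38. ]), array([ 470.9, -192.9,   38. ]), array([495.3, 145.8,  38. ])]
[564.7 -29.   38. ] 339.1537627483157 unit y dir deg 85.8377952081598
[array([662.4, 134.7,  38. ]), array([ 637.5, -204.3,   38. ]), array([ 473.9, -191.5,   38. ]), array([499.7, 146.9,  38. ])] [568.4 -28.5  38. ]
85.71427603521761
(array([659. , 135.2,  40.7]), [np.float64(1.398891795123667), np.float64(1.3988917951237796)])
(array([ 633.9, -202.2,   41.3]), [np.float64(1.1917574959973265), np.float64(1.1917574959972648)])
(array([ 472.2, -192. ,   38.3]), [np.float64(1.6068545855303633), np.float64(1.6068545855303051)])
(array([496.5, 146.8,  40.2]), [np.float64(2.0333656425714777), np.float64(2.0333656425714817)])
tt (array([628.2,  92.3,  49.6]), [np.float64(1.669764392184942), np.float64(1.6697643921850223)])
tt (array([590.9,  -0.2,  48.9]), [np.float64(1.9612842524811194), np.float64(1.9612842524811598)])
tt (array([516.7,  30. ,  49.3]), [np.float64(1.2545612374682424), np.float64(1.2545612374682105)])
tt (array([554.3, 122.5,  49.5]), [np.float64(1.357836252175587), np.float64(1.3578362521755758)])
[571.6  60.3  48. ]
-22.531487350009566
[574.9  61.3  48. ]
-21.879245804278373
stand [array([604.9, 313.5,   8. ]), array([551.5, 265.4,   8. ]), array([480.8, 344.3,   8. ]), array([534.8, 391.9,   8. ])] [543.  328.7   8. ]
-48.15666283886633
stand [array([610.5, 315.6,   8. ]), array([554.6, 267.1,   8. ]), array([482.1, 347.8,   8. ]), array([535.1, 396. ,   8. ])] [545.6 331.6   8. ]
-47.4590687919631
```

The third tin is the gold one standing on edge in the stand, at top (192,190) and scene (203,288). The look-alikes are the green tin at top (308,245), the gold lid at (209,254), and the gold tins lying flat at (130–157,145). All of these lie flat, so only the one in the stand fits, and the crop confirms it.

```bash
cat >> h.py <<'E'
def go(x,y,z,yaw):
    s=ctrl.read_state(); p=s['eef_pos']; r=s['tool_rot']
    from scipy.spatial.transform import Rotation as R
    M=R.from_euler('xyz',r).as_matrix()
    d=M.T@(np.array([x,y,z])-p); dy=(yaw-np.degrees(r[2])+180)%360-180
    print('units',np.round(d/25,3),'twist',round(-dy/6,3),'tilt deg',np.round(np.degrees(np.arccos(-M[2,2])),2),'clock',round(s['clock'],2))
E
python3 -c "
from h import *
go(560,-250,260,60);go(540,310,200,132.2)"
```

```text
units [16.847 -8.154 -1.164] twist -6.24 tilt deg 0.08 clock 0.15
units [ 24.702 -29.144   1.266] twist -18.273 tilt deg 0.08 clock 0.15
```

Emit:
{"name": "servo_tool", "arguments": {
  "commands": [16.8, -8.2, -1.2, -6, 0, 16.8, -8.2, -1.2, -6, 0, 16.8, -8.2, -1.2, -6, 0, 16.8, -8.2, -1.2, -6, 0, 16.8, -8.2, -1.2, -6, 0, 16.8, -8.2, -1.2, -6, 0, 16.8, -8.2, -1.2, -6, 0, 16.8, -8.2, -1.2, -6, 0, 16.8, -8.2, -1.2, -6, 0, 16.8, -8.2, -1.2, -6, 0]
}}

```text
clock: 0.98
eef_pos: [525.3, -286.7, 258.0]
tool_rot: [-3.141, 0.0, 1.022]
force: [0.6, -0.2, 0.1]
width: 85.4
```

```bash
python3 -c "
from h import *
go(530,300,210,132.2); print(ctrl.read_state())"
```

```text
units [ 20.12  -12.085   1.922] twist -12.275 tilt deg 0.03 clock 0.98
{'clock': 0.9833, 'qpos': array([ 0.54971959,  0.52807772, -0.15231911,  1.63148768,  0.09174838,
        0.98945247, -0.18151641]), 'qd': array([-0.81172791,  0.11677667, -0.0225457 , -0.31710409,  0.02126792,
        0.19429365, -0.81450719]), 'tau': array([ 3.56240407e+00, -5.26175308e+01, -1.53897531e+00, -1.76902860e+01,
       -9.58605087e-02, -1.43351377e-02,  8.43258910e-01]), 'eef_pos': array([ 525.32556488, -286.74224255,  258.01599325]), 'tool_rot': array([-3.14117757e+00,  1.71787256e-04,  1.02190382e+00]), 'force': array([ 0.5913819 , -0.19847111,  0.090806  ]), 'torque': array([ 0.0221124 , -0.01968083,  0.03184807]), 'width': 85.37671993334642}
```

Emit:
{"name": "servo_tool", "arguments": {
  "commands": [20, -11, 2, -12, 0, 20, -11, 2, -12, 0, 20, -11, 2, -12, 0, 20, -11, 2, -12, 0, 20, -11, 2, -12, 0, 20, -11, 2, -12, 0, 20, -11, 2, -12, 0, 20, -11, 2, -12, 0, 20, -11, 2, -12, 0, 20, -11, 2, -12, 0]
}}

```text
clock: 1.82
eef_pos: [543.3, 127.9, 221.5]
tool_rot: [-3.142, 0.0, 2.278]
force: [0.4, 0.5, -1.1]
width: 85.3
```

```bash
python3 -c "
from h import *
go(545,330,200,132.2)"
```

```text
units [6.101 5.303 0.857] twist -0.281 tilt deg 0.02 clock 1.82
```

Emit:
{"name": "servo_tool", "arguments": {
  "commands": [6, 4.5, 0.8, 0, 0, 6, 4.5, 0.8, 0, 0, 6, 4.5, 0.8, 0, 0, 6, 4.5, 0.8, 0, 0, 6, 4.5, 0.8, 0, 0, 6, 4.5, 0.8, 0, 0, 6, 4.5, 0.8, 0, 0, 6, 4.5, 0.8, 0, 0]
}}

```text
clock: 2.48
eef_pos: [533.0, 311.9, 201.2]
tool_rot: [-3.14, 0.001, 2.271]
force: [-0.1, 0.3, 0.0]
width: 85.4
```

```bash
python3 -c "
from h import *
go(545,330,200,132.2);snap('wrist','w1')"
```

```text
units [0.245 0.836 0.046] twist -0.345 tilt deg 0.11 clock 2.48
```

View pics/w1.png

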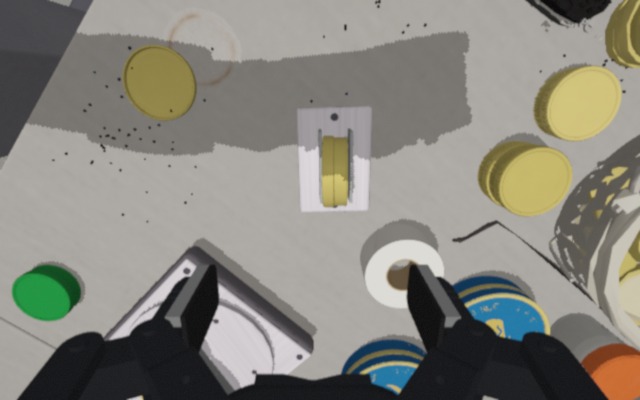

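```bash
python3 - <<'E'
from h import *
np.set_printoptions(precision=1,suppress=True)
print('roll',atz('top0',207,148,40),atz('w1',403,268,40))
crop('w1',280,90,400,230,5,'c5')
E
```

```text
roll [670.2 288.5  40. ] [667.1 299.1  40. ]
```

View pics/c5.png

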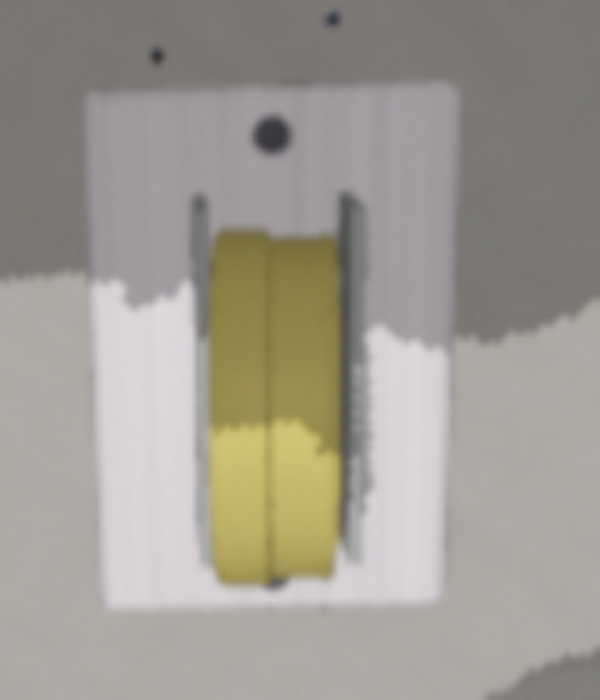

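```bash
python3 - <<'E'
from h import *
np.set_printoptions(precision=1,suppress=True)
C=[atz('w1',280+u/5-.4,90+v/5-.4,8) for u,v in [(88,93),(457,84),(443,600),(105,606)]]
print(C,np.mean(C,0)); e=C[0]-C[3]+C[1]-C[2]; print('long',np.degrees(np.arctan2(e[1],e[0]))); e=C[1]-C[0]+C[2]-C[3]; print('short',np.degrees(np.arctan2(e[1],e[0])))
# tin top ridge centre line: mid of edges at crop (211..340, v=400)
for v in (300,400,500):print(atz('w1',280+275.5/5-.4,90+v/5-.4,76))
# triangulate ends of tin's joint line
print(ld('w1')[1][:3,3])
E
```

```text
[array([482. , 349.8,   8. ]), array([535.7, 397.3,   8. ]), array([607.3, 317.3,   8. ]), array([552.6, 269.3,   8. ])] [544.4 333.4   8. ]
long 131.533300222066
short 41.382227749172706
[524.9 350.1  76. ]
[535.8 337.7  76. ]
[547.3 324.7  76. ]
[478.1 378.5 343.1]
```

Emit:
{"name": "servo_tool", "arguments": {
  "commands": [0.3, 0.9, 1, -0.3, 0, 0.3, 0.9, 2, -0.3, 0, 0.3, 0.9, 3, -0.3, 0, 0.3, 0.9, 3.6, -0.3, 0, 0.3, 0.9, 3.6, -0.3, 0, 0.3, 0.9, 3.6, -0.3, 0]
}}

```text
clock: 3.03
eef_pos: [545.5, 331.6, 111.3]
tool_rot: [-3.14, 0.001, 2.301]
force: [-0.3, 0.5, 0.7]
width: 85.4
```

```bash
python3 -c "
from h import *
go(544.3,331.2,38,132);snap('wrist','w2');snap('scene','s2');snap('top','t2'); print(ctrl.read_state()['eef_pos'])
crop('w2',240,60,440,260,4,'c6')"
```

```text
units [ 0.022 -0.043  2.934] twist -0.025 tilt deg 0.1 clock 3.03
[546.31014547 333.62724284 113.38119457]
```

View pics/w2.png

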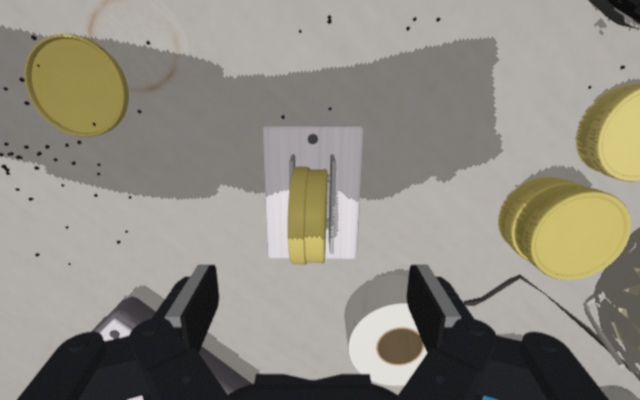

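View pics/c6.png

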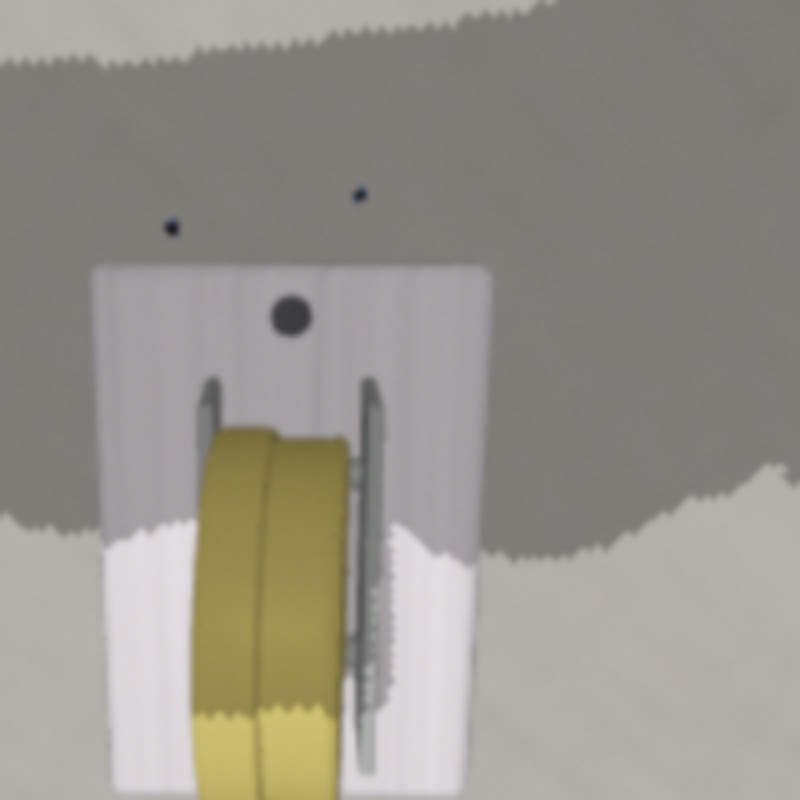

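```bash
python3 - <<'E'
from h import *
np.set_printoptions(precision=1,suppress=True)
f=lambda u,v:(240+u/4-.4,60+v/4-.4)
C=[atz('w2',*f(u,v),8) for u,v in [(95,268),(490,268),(465,795),(115,790)]]
print(C,np.mean(C,0)); e=C[0]-C[3]+C[1]-C[2]; print('long',np.degrees(np.arctan2(e[1],e[0]))); e=C[1]-C[0]+C[2]-C[3]; print('short',np.degrees(np.arctan2(e[1],e[0])))
print('tin mid top',[atz('w2',*f(u,v),76) for u,v in [(270,640),(267,720)]])
print(tri(('w1',333.0,137.2),('w2',308.4,168.9)))
print(tri(('w1',280+275/5-.4,90+583/5-.4),('w2',305,264)))
s=[ctrl.read_state()['eef_pos'] for _ in range(3)];print(s)
E
```

```text
[array([482.4, 349.7,   8. ]), array([535.7, 397.4,   8. ]), array([607.7, 317.2,   8. ]), array([552.8, 269.5,   8. ])] [544.6 333.4   8. ]
long 131.60969215971753
short 41.433314451729615
tin mid top [array([536.2, 338.5,  76. ]), array([544.4, 328.6,  76. ])]
(array([523.1, 353.5,  36.1]), [np.float64(0.05896467079677955), np.float64(0.05896467079677659)])
(array([560.3, 310. ,  62.7]), [np.float64(0.746804348152127), np.float64(0.7468043481521972)])
[array([546.3, 333.6, 113.4]), array([546.3, 333.6, 113.4]), array([546.3, 333.6, 113.4])]
```

```bash
python3 -c "
from h import *
go(543.1,332.0,42,131.6)"
```

```text
units [ 0.039 -0.147  2.855] twist 0.053 tilt deg 0.16 clock 3.18
```

Emit:
{"name": "servo_tool", "arguments": {
  "commands": [0, -0.14, 0.8, 0, 0, 0, -0.14, 1.6, 0, 0, 0, -0.14, 2.3, 0, 0, 0, -0.14, 2.8, 0, 0, 0, -0.14, 2.85, 0, 0, 0, -0.14, 2.85, 0, 0, 0, -0.14, 2.85, 0, 0, 0, -0.14, 2.85, 0, 0]
}}

```text
clock: 3.85
eef_pos: [543.4, 332.0, 41.8]
tool_rot: [3.139, 0.0, 2.303]
force: [-0.2, -0.4, 0.8]
width: 85.1
```

```bash
python3 -c "
from h import *
go(543.1,332.0,42,131.6);snap('wrist','w3');snap('scene','s3');crop('s3',140,220,290,340,5,'c7')"
```

```text
units [ 0.007 -0.008 -0.008] twist 0.063 tilt deg 0.14 clock 3.85
```

View pics/w3.png

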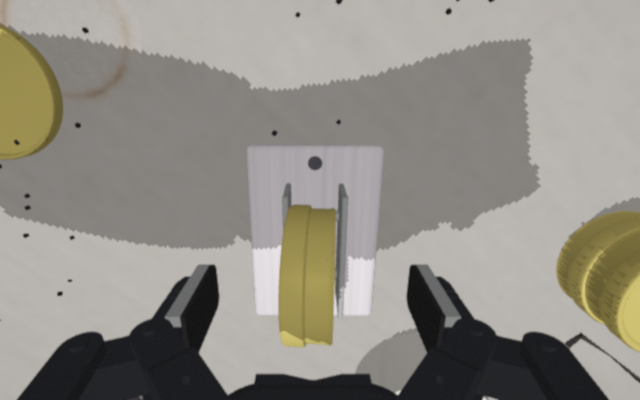

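View pics/c7.png

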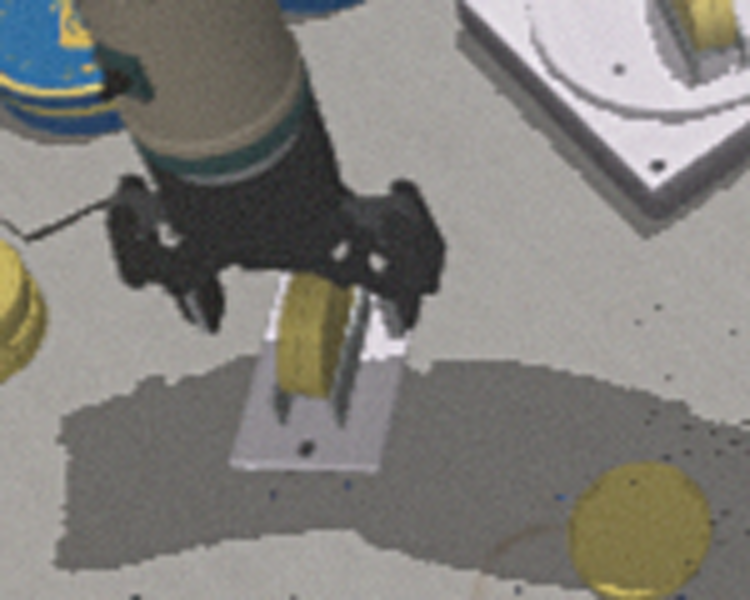

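Emit:
{"name": "servo_tool", "arguments": {
  "commands": [0, -0.08, 0, 0, 0.3, 0, -0.08, 0, 0, 0.5, 0, -0.08, 0, 0, 0.7, 0, -0.08, 0, 0, 1, 0, -0.08, 0, 0, 1, 0, -0.08, 0, 0, 1, 0, -0.08, 0, 0, 1, 0, -0.08, 0, 0, 1, 0, -0.08, 0, 0, 1, 0, -0.08, 0, 0, 1]
}}

```text
clock: 4.78
eef_pos: [541.9, 330.8, 40.7]
tool_rot: [3.139, -0.0, 2.303]
force: [3.2, 2.6, -1.1]
width: 21.2
```

```bash
python3 -c "
from h import *
go(543.1,332.0,42,131.6);print(ctrl.read_state());snap('wrist','w4');snap('scene','s4');crop('s4',140,220,290,340,5,'c8')"
```

```text
units [ 0.003  0.067 -0.053] twist 0.063 tilt deg 0.15 clock 4.78
{'clock': 4.7833, 'qpos': array([-0.36526331,  0.87481513, -0.38327947,  1.69119693,  0.48101918,
        0.66785146, -0.27372601]), 'qd': array([ 0.00042668, -0.00111353,  0.00126813, -0.00115455, -0.00209933,
       -0.00145852, -0.00052806]), 'tau': array([  0.38430154, -59.68893528,  -5.30565888,  -9.83709544,
        -0.25834529,   1.69102784,   0.09265449]), 'eef_pos': array([541.90621299, 330.83756477,  40.67761284]), 'tool_rot': array([ 3.13903645e+00, -1.77600585e-04,  2.30346789e+00]), 'force': array([ 3.23159925,  2.6396023 , -1.14084425]), 'torque': array([ 0.69295841, -0.91478712, -0.07118282]), 'width': 21.176690811523454}
```

View pics/w4.png

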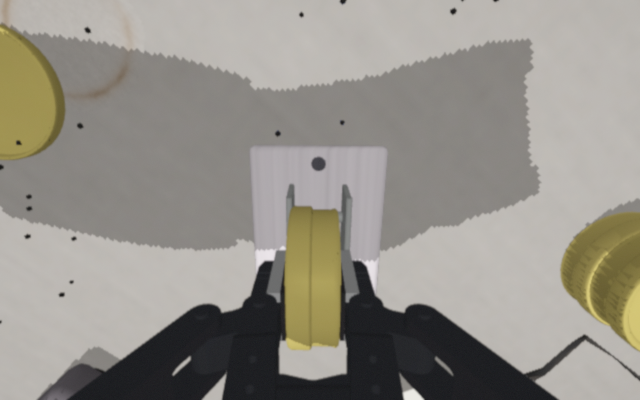

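View pics/c8.png

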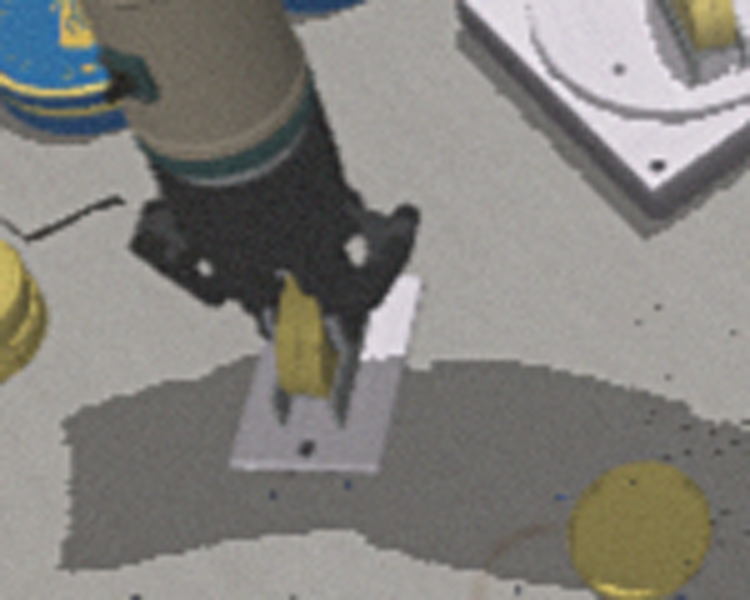

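Emit:
{"name": "servo_tool", "arguments": {
  "commands": [0, -0.03, -0.3, 0, 1, 0, -0.03, -0.7, 0, 1, 0, -0.03, -1.5, 0, 1, 0, -0.03, -2.5, 0, 1, 0, -0.03, -3.7, 0, 1, 0, -0.03, -5, 0, 1, 0, -0.03, -6.4, 0, 1, 0, -0.03, -7.2, 0, 1, 0, -0.03, -7.2, 0, 1, 0, -0.03, -7.2, 0, 1]
}}

```text
clock: 5.72
eef_pos: [539.7, 328.6, 220.9]
tool_rot: [-3.14, 0.001, 2.303]
force: [-0.2, 0.5, -1.7]
width: 21.2
```

```bash
python3 -c "
from h import *
go(573,61,230,157.8);print(ctrl.read_state()['width'],ctrl.read_state()['force']);snap('wrist','w5');snap('scene','s5')"
```

```text
units [-8.849 -6.17  -0.351] twist -4.304 tilt deg 0.08 clock 5.72
21.1727265511143 [-0.20432999  0.45747342 -1.67809306]
```

View pics/w5.png

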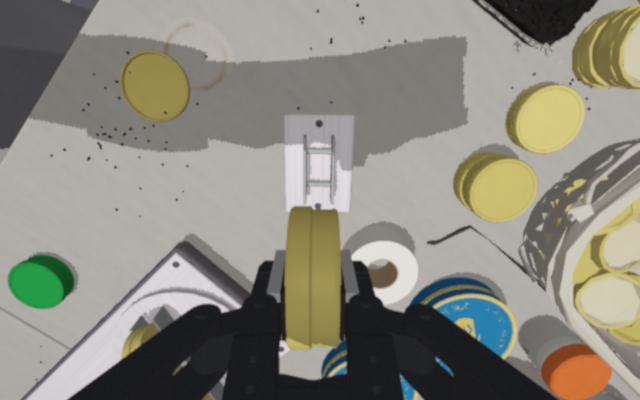

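View pics/s5.png

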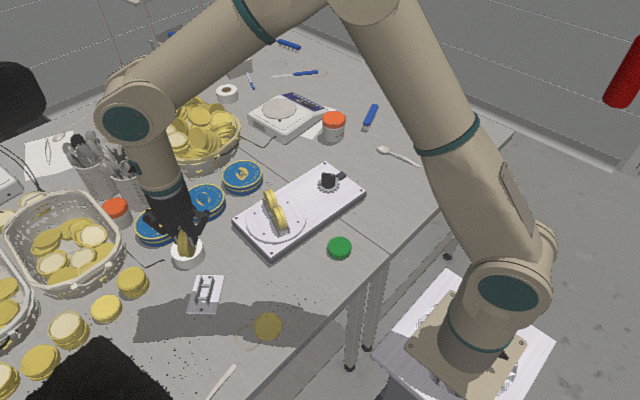

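```bash
python3 -c "
from h import *
go(625,40,220,157.8)"
```

```text
units [-10.86   -5.146  -0.031] twist -4.303 tilt deg 0.28 clock 5.82
```

Emit:
{"name": "servo_tool", "arguments": {
  "commands": [-1, -0.5, 0, -0.4, 1, -2.3, -1.1, 0, -0.9, 1, -3.6, -1.7, 0, -1.4, 1, -4.9, -2.3, 0, -2, 1, -6.2, -2.9, 0, -2.5, 1, -7.5, -3.5, 0, -3, 1, -8.8, -4.1, 0, -3.5, 1, -10, -4.7, 0, -4, 1, -10.8, -5.1, 0, -4.3, 1, -10.8, -5.1, 0, -4.3, 1]
}}

```text
clock: 6.65
eef_pos: [626.2, 34.5, 217.1]
tool_rot: [-3.135, -0.002, 2.745]
force: [0.4, -0.6, -2.7]
width: 21.4
```

```bash
python3 -c "
from h import *
snap('top','t6');
go(625,40,220,157.8);snap('wrist','w6');crop('w6',220,40,420,190,4,'c9')
print(ctrl.read_state()['eef_pos'],ctrl.read_state()['tool_rot'],ctrl.read_state()['force'])"
```

```text
units [ 0.035  0.046 -0.099] twist -0.063 tilt deg 0.33 clock 6.7
[624.93715753  41.8737166  218.10820767] [-3.13963086 -0.0041677   2.75103709] [-1.00939256  0.36960662 -1.07980143]
```

View pics/w6.png

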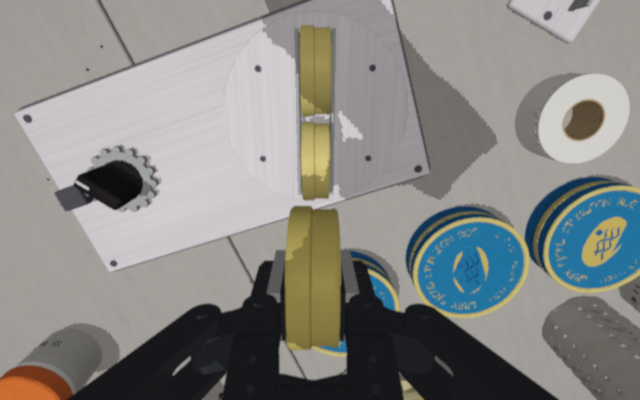

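View pics/c9.png

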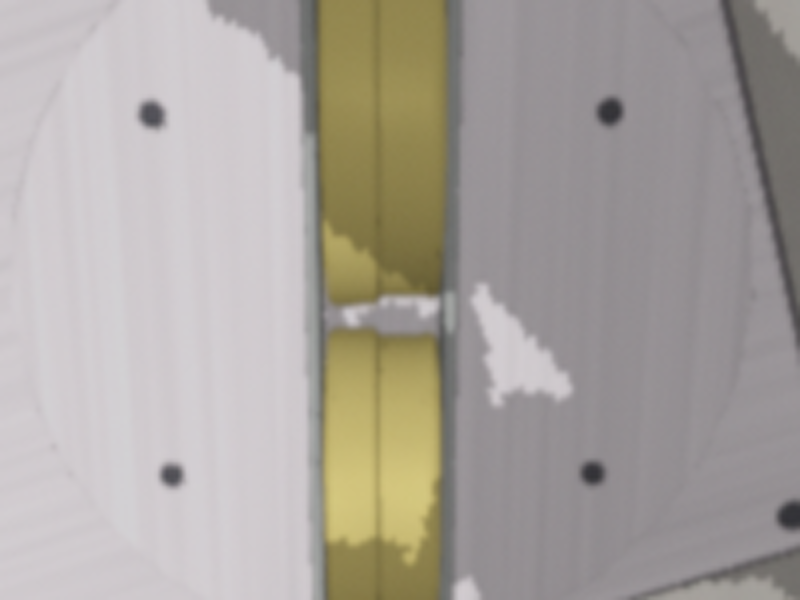

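```bash
python3 - <<'E'
from h import *
np.set_printoptions(precision=1,suppress=True)
f=lambda u,v:(220+u/4-.4,40+v/4-.4)
B=[(152,114),(610,111),(593,473),(172,474)]
C=[atz('w6',*f(*p),48) for p in B]; c=np.mean(C,0); print(C,c)
e=C[0]-C[3]+C[1]-C[2]; print('row',np.degrees(np.arctan2(e[1],e[0]))); e=C[1]-C[0]+C[2]-C[3]; print('axis',np.degrees(np.arctan2(e[1],e[0])))
# tin seams/midline on top z~117, and gap middle
y=np.array([np.cos(np.radians(157.8)),np.sin(np.radians(157.8))]);x=np.array([np.cos(np.radians(67.8)),np.sin(np.radians(67.8))])
for l,r,v in [(320,446,150),(325,440,440)]:
    for u in (l,r,(l+r)/2):
        p=atz('w6',*f(u,v),116)-c; print(u,v,'x',p[:2]@x,'y',p[:2]@y)
# bolts height by triang w6 vs top0/scene0
T0=[(94,208),(256,272),(310,146),(149,83)]
t=lambda u,v:(245+u/5-.4,145+v/5-.4)
import itertools
print([proj('w6',atz('top0',*t(*p),48)) for p in T0],[f(*p) for p in B])
# knob top of bar z 86: ends
print('screws', [atz('w6',u,v,38) for u,v in [(27.5,118.5),(113,263),(418,168.5)]])
E
```

```text
[array([516.9,  32.5,  48. ]), array([554.7, 124.9,  48. ]), array([628.8,  94.7,  48. ]), array([590.7,   2.4,  48. ])] [572.8  63.6  48. ]
row 157.82904625323886
axis 67.69643865657903
320 150 x -10.67157827282505 y 31.152535910208062
446 150 x 10.97511464066483 y 31.01190843348527
383.0 150 x 0.15376085193303843 y 31.08220922650322
325 440 x -10.698894460052951 y -19.040742136622733
440 440 x 10.457581075939338 y -19.160124741391666
382.5 440 x -0.11875326400754746 y -19.100444179746955
[array([368.3,  67.6]), array([253.8,  68.4]), array([258.5, 158.4]), array([364. , 157.8])] [(257.6, 68.1), (372.1, 67.35), (367.85, 157.85), (262.6, 158.1)]
screws [array([ 472.5, -189.1,   38. ]), array([ 634.9, -201.3,   38. ]), array([660.4, 137.6,  38. ])]
```

```bash
python3 - <<'E'
from h import *
from scipy.spatial.transform import Rotation as R
np.set_printoptions(precision=1,suppress=True)
s=ctrl.read_state(); M=R.from_euler('xyz',s['tool_rot']).as_matrix(); p=s['eef_pos']
# w6 was taken at about this pose
for zz in (-50,-20,0,15):
  for xx in (-30,0,30): print(zz,xx,proj('w6',p+M@[xx,0,zz]))
crop('w6',260,190,370,360,4,'c10')
K,T=ld('w6'); print(M.T@(T[:3,3]-p))
E
```

```text
-50 -30 [316.6 407.5]
-50 0 [316.6 342.6]
-50 30 [316.7 265.3]
-20 -30 [315.9 346.8]
-20 0 [315.9 290.6]
-20 30 [316.  226.1]
0 -30 [315.6 317.6]
0 0 [315.6 266.2]
0 30 [315.6 208.1]
15 -30 [315.4 299.5]
15 0 [315.4 251.3]
15 30 [315.4 197.3]
[  84.    -1.  -141.4]
```

View pics/c10.png

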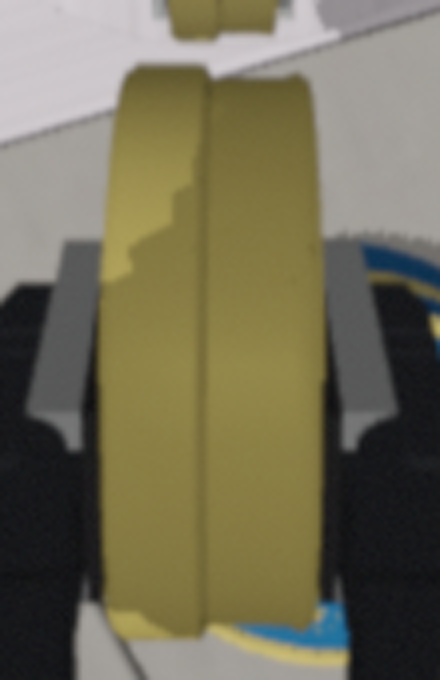

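```bash
python3 - <<'E'
from h import *
from scipy.spatial.transform import Rotation as R
from scipy.optimize import fsolve
np.set_printoptions(precision=2,suppress=True)
s=ctrl.read_state(); M=R.from_euler('xyz',s['tool_rot']).as_matrix(); p=s['eef_pos']
K,T=ld('w6')
def sil(c,r,y):
    th=np.linspace(0,2*np.pi,721)
    P=np.array([proj('w6',p+M@[c[0]+r*np.cos(t),y,c[1]+r*np.sin(t)])[1] for t in th]); return P.min(),P.max()
print(sil((0,-3.3),33,-5))
g=fsolve(lambda c:np.array(sil(c,33,-5))-[206,349],(0,-3.3),epsfcn=1e-3);print(g)
C=p+M@[g[0],1.5,g[1]]  # seen tin centre wrt camera T; 
print('seen tin centre',C)
tt=np.array([572.8,63.6,137]); d=M.T@(tt-(p+M@[g[0],-1.6,g[1]])); print('shift tool frame',d,d/25)
print(np.degrees(s['tool_rot']))
E
```

```text
(np.float64(200.1276900371547), np.float64(346.10071956972337))
[-3.89 -0.86]
seen tin centre [629.11  41.78 218.95]
shift tool frame [60.04  2.   82.2 ] [2.4  0.08 3.29]
[-179.89   -0.24  157.62]
```

Emit:
{"name": "servo_tool", "arguments": {
  "commands": [0.7, 0.08, 0, -0.05, 1, 1.4, 0.08, 0, -0.05, 1, 2.0, 0.08, 0.3, -0.05, 1, 2.3, 0.08, 0.9, -0.05, 1, 2.35, 0.08, 1.5, -0.05, 1, 2.35, 0.08, 1.9, -0.05, 1, 2.35, 0.08, 2, -0.05, 1, 2.35, 0.08, 2, -0.05, 1, 2.35, 0.08, 2, -0.05, 1]
}}

```text
clock: 7.5
eef_pos: [572.9, 68.2, 170.5]
tool_rot: [3.141, -0.0, 2.759]
force: [-0.2, -1.0, -1.0]
width: 21.2
```

```bash
python3 -c "
from h import *
for n,k in [('scene','s7'),('top','t7'),('wrist','w7')]: snap(n,k)
go(572.8,63.6,133.7,157.8)
crop('w7',240,180,400,370,4,'c11');crop('s7',225,120,345,240,6,'c12');crop('t7',245,140,325,220,8,'c13')"
```

```text
units [-0.044 -0.16   1.493] twist 0.045 tilt deg 0.08 clock 7.65
```

View pics/w7.png

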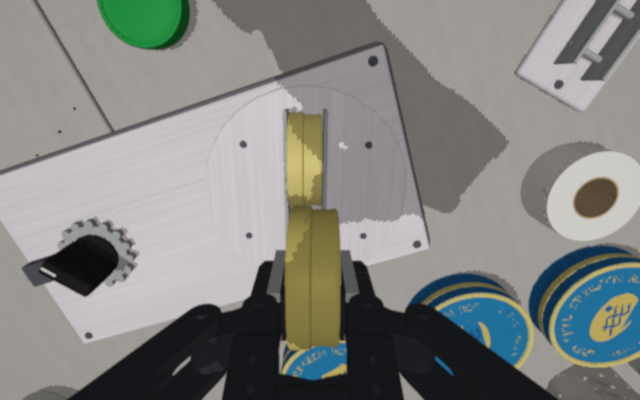

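View pics/c12.png

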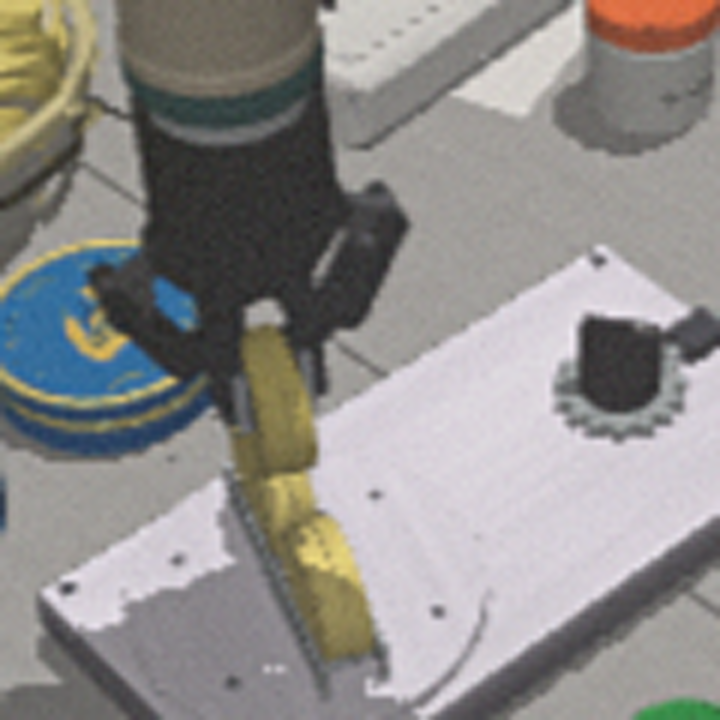

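View pics/c13.png

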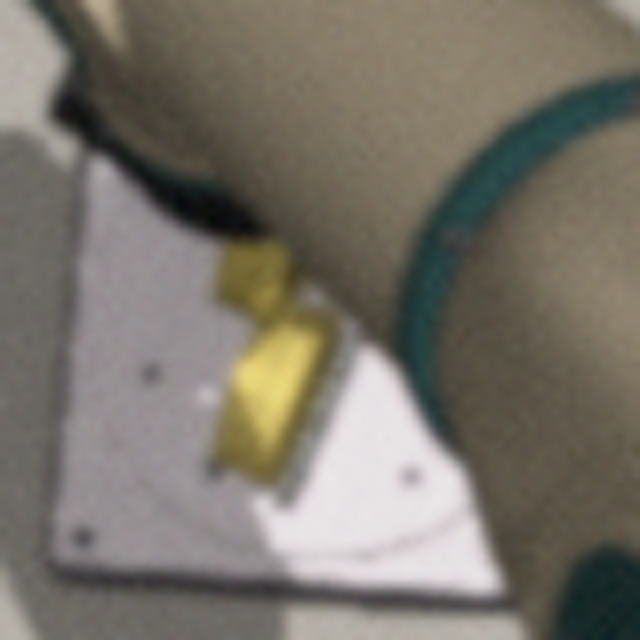

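View pics/c11.png

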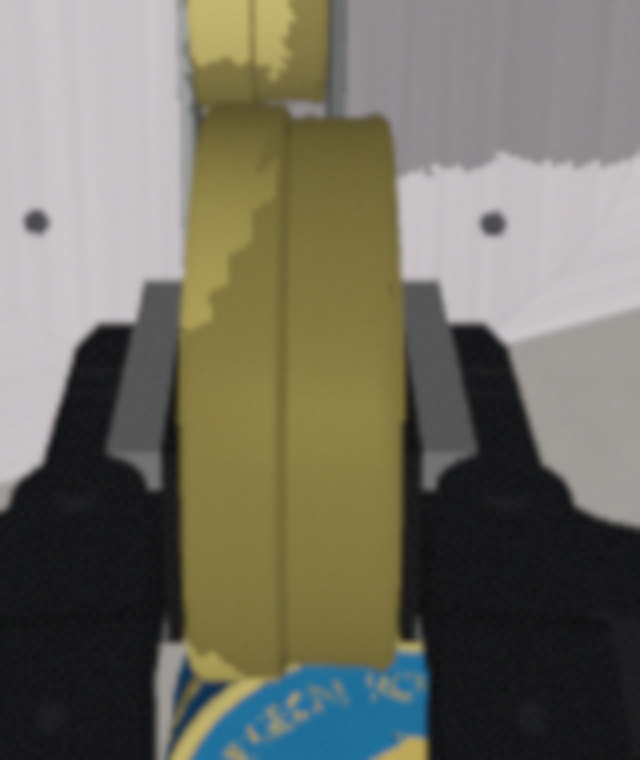

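Emit:
{"name": "servo_tool", "arguments": {
  "commands": [0, -0.16, 0, 0, 1, 0, -0.16, 0, 0, 1, 0, -0.16, 0, 0, 1, 0, -0.16, 0, 0, 1]
}}

```text
clock: 7.98
eef_pos: [571.2, 63.6, 170.6]
tool_rot: [3.141, 0.0, 2.759]
force: [0.2, -0.1, 0.5]
width: 21.4
```

```bash
python3 -c "
from h import *
print(ctrl.read_state()['eef_pos'])
for n,k in [('scene','s8'),('wrist','w8')]: snap(n,k)
go(572.8,63.6,133.7,157.8)
print(ctrl.read_state()['eef_pos'])
crop('w8',200,70,400,270,4,'c14');crop('s8',225,120,345,240,6,'c15')"
```

```text
[571.23620407  63.58335466 170.5782144 ]
units [-0.062  0.016  1.472] twist 0.045 tilt deg 0.02 clock 8.08
[571.20033674  63.80595704 170.51066726]
```

View pics/c14.png

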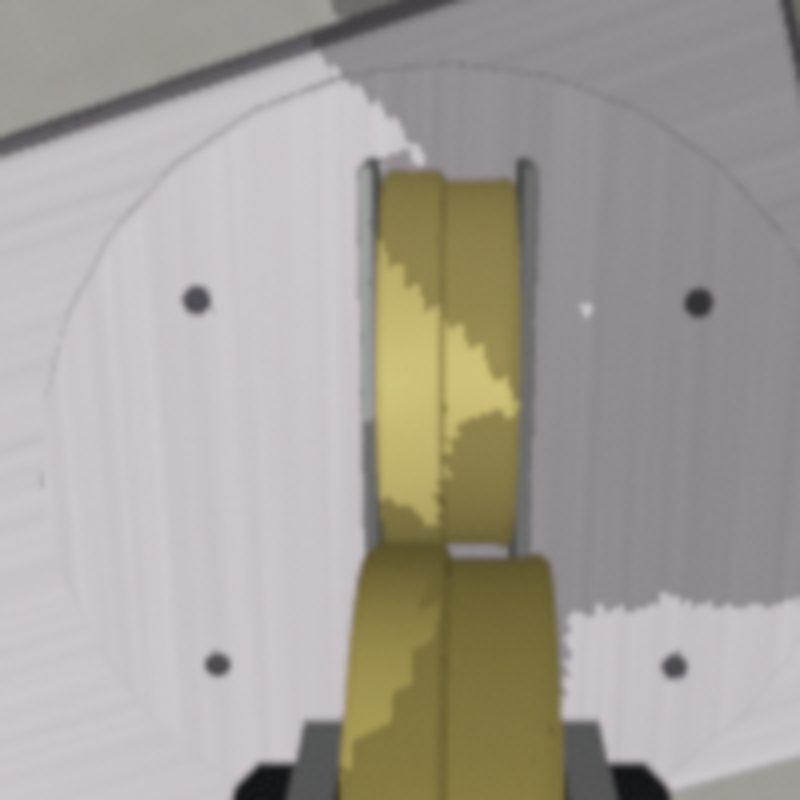

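View pics/c15.png

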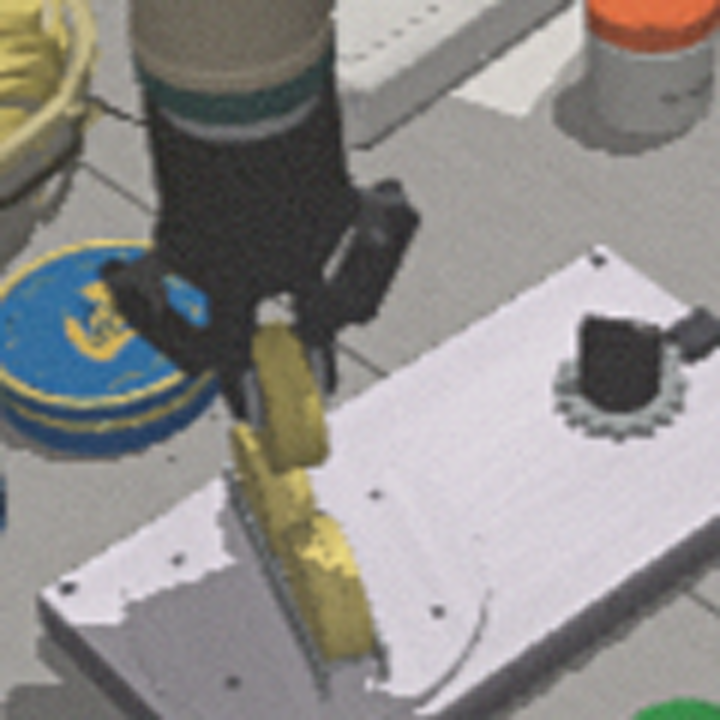

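```bash
python3 - <<'E'
from h import *
from scipy.spatial.transform import Rotation as R
np.set_printoptions(precision=2,suppress=True)
s=ctrl.read_state(); M=R.from_euler('xyz',s['tool_rot']).as_matrix(); p=s['eef_pos']
f=lambda u,v:(200+u/4-.4,70+v/4-.4)
C=[atz('w8',*f(*q),48) for q in [(196,299),(699,302),(674,666),(218,664)]];c=np.mean(C,0);print(c)
e=C[0]-C[3]+C[1]-C[2]; print('row',np.degrees(np.arctan2(e[1],e[0])),np.degrees(s['tool_rot']))
print(M.T@(np.array([c[0],c[1],137])-(p+M@[-3.9,-1.6,-.9])))
a=atz('w8',*f(448,545),100);
E
```

```text
[572.69  63.6   48.  ]
row 157.7818622199651 [179.99   0.01 158.07]
[ 2.45  1.95 34.41]
```

```bash
python3 - <<'E'
from h import *
from scipy.spatial.transform import Rotation as R
from scipy.optimize import fsolve
np.set_printoptions(precision=2,suppress=True)
s=ctrl.read_state(); M=R.from_euler('xyz',s['tool_rot']).as_matrix(); p=s['eef_pos']
for zz in (-50,0,50,120): print(zz,proj('w8',p+M@[0,0,zz]))
K,T=ld('w8'); print(M.T@(T[:3,3]-p)); print(M.T@T[:3,:3])
def sil(c,r,y):
    th=np.linspace(0,2*np.pi,721)
    P=np.array([proj('w8',p+M@[c[0]+r*np.cos(t),y,c[1]+r*np.sin(t)])[1] for t in th]); return P.min(),P.max()
g=fsolve(lambda c:np.array(sil(c,33,-5))-[205.4,349],(0,-3.3),epsfcn=1e-3);print(g)
f=lambda u,v:(200+u/4-.4,70+v/4-.4)
C=[atz('w8',*f(*q),48) for q in [(196,299),(699,302),(674,666),(218,664)]];c=np.mean(C,0)
print(M.T@(np.array([c[0],c[1],137])-p), 'tin x,z apparent',g)
E
```

```text
-50 [308.74 344.88]
0 [309.81 268.35]
50 [310.4  226.35]
120 [310.88 191.73]
[  85.56    1.26 -142.06]
[[ 0.   -0.94 -0.33]
 [ 1.    0.    0.  ]
 [-0.   -0.33  0.94]]
[-1.81 -2.02]
[-1.45  0.35 33.51] tin x,z apparent [-1.81 -2.02]
```

Emit:
{"name": "servo_tool", "arguments": {
  "commands": [0.02, -0.04, 0.5, 0.04, 1, 0.02, -0.04, 0.9, 0.04, 1, 0.02, -0.04, 1.15, 0.04, 1, 0.02, -0.04, 1.3, 0.04, 1, 0.02, -0.04, 1.3, 0.04, 1, 0.02, -0.04, 1.3, 0.04, 1, 0.02, -0.04, 1.3, 0.04, 1]
}}

```text
clock: 8.67
eef_pos: [570.6, 63.3, 138.2]
tool_rot: [3.141, 0.0, 2.755]
force: [0.3, 0.1, -0.8]
width: 21.4
```

```bash
python3 -c "
from h import *
print(ctrl.read_state()['eef_pos'],ctrl.read_state()['force'])
for n,k in [('scene','s9'),('wrist','w9')]: snap(n,k)
crop('w9',200,70,400,270,4,'c16');crop('s9',225,120,345,240,6,'c17')"
```

```text
[570.60177323  63.31205656 138.21671795] [ 0.29829181  0.09179501 -0.81652933]
```

View pics/c16.png

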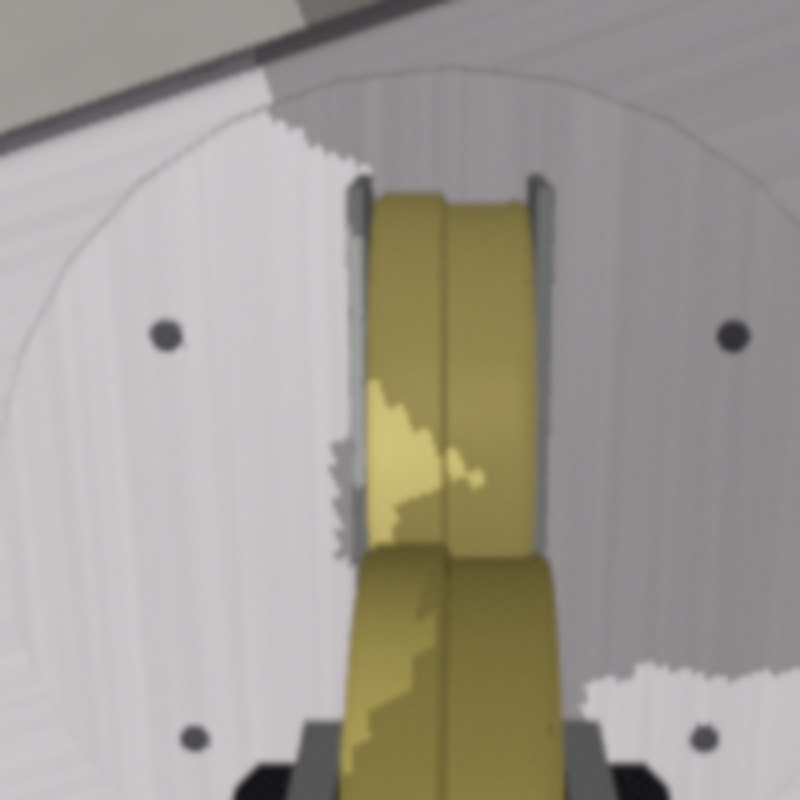

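View pics/c17.png

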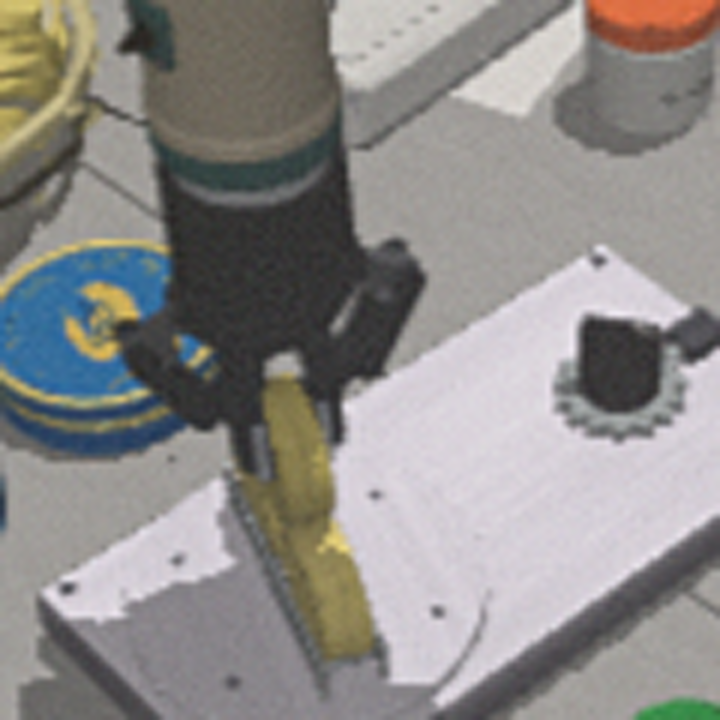

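Emit:
{"name": "servo_tool", "arguments": {
  "commands": [0, 0, 0.06, 0, 1, 0, 0, 0.1, 0, 1, 0, 0, 0.12, 0, 1, 0, 0, 0.12, 0, 1]
}}

```text
clock: 9.1
eef_pos: [570.2, 63.0, 134.8]
tool_rot: [-3.141, -0.0, 2.755]
force: [-0.4, -0.5, -0.3]
width: 21.2
```

Emit:
{"name": "servo_tool", "arguments": {
  "commands": [0, 0, 0.03, 0, 1, 0, 0, 0.03, 0, 1, 0, 0, 0.03, 0, 1]
}}

```text
clock: 9.35
eef_pos: [570.6, 63.1, 134.4]
tool_rot: [3.141, 0.001, 2.755]
force: [-0.5, 0.5, 1.0]
width: 21.1
```

Emit:
{"name": "servo_tool", "arguments": {
  "commands": [0, 0, 0.03, 0, 1, 0, 0, 0.03, 0, 1, 0, 0, 0.03, 0, 1]
}}

```text
clock: 9.6
eef_pos: [570.8, 63.1, 133.9]
tool_rot: [3.141, 0.001, 2.755]
force: [0.4, -1.4, 5.3]
width: 21.4
```

Emit:
{"name": "servo_tool", "arguments": {
  "commands": [0, 0, -0.02, 0, 0.8, 0, 0, -0.02, 0, 0.75, 0, 0, -0.02, 0, 0.72, 0, 0, -0.02, 0, 0.69, 0, 0, -0.02, 0, 0.66, 0, 0, -0.02, 0, 0.63, 0, 0, -0.02, 0, 0.6]
}}

```text
clock: 10.18
eef_pos: [570.1, 63.1, 133.7]
tool_rot: [-3.142, -0.0, 2.755]
force: [1.1, 0.2, -0.5]
width: 33.9
```

```bash
python3 -c "
from h import *
print(ctrl.read_state()['eef_pos'],ctrl.read_state()['force'])
for n,k in [('scene','s10'),('wrist','w10')]: snap(n,k)
crop('w10',200,170,400,370,4,'c18');crop('s10',225,120,345,240,6,'c19')"
```

```text
[570.10492919  63.12064758 133.71183359] [ 1.11419759  0.18191041 -0.5271023 ]
```

View pics/c18.png

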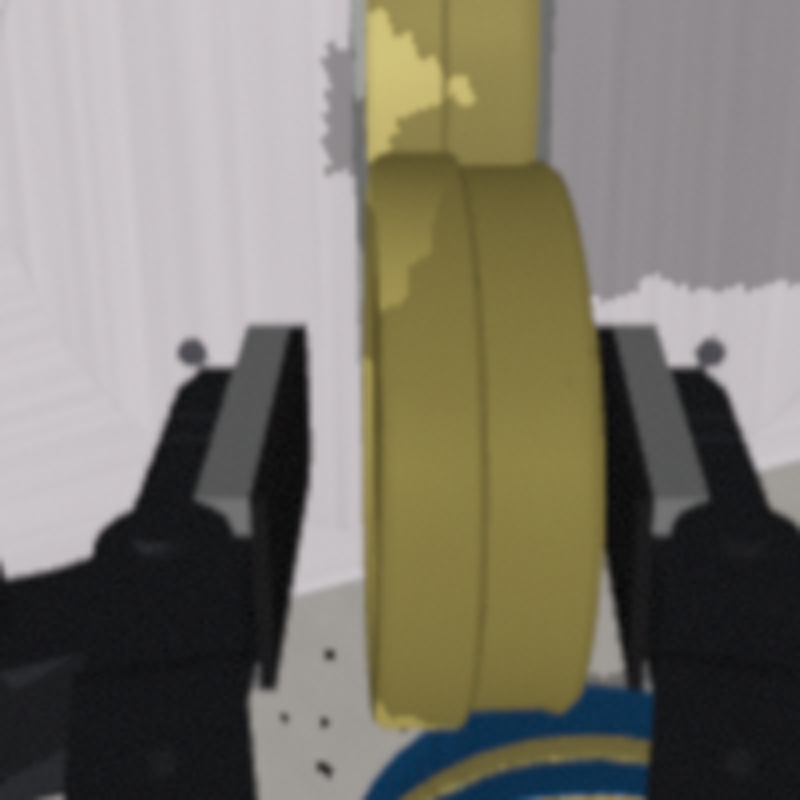

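View pics/c19.png

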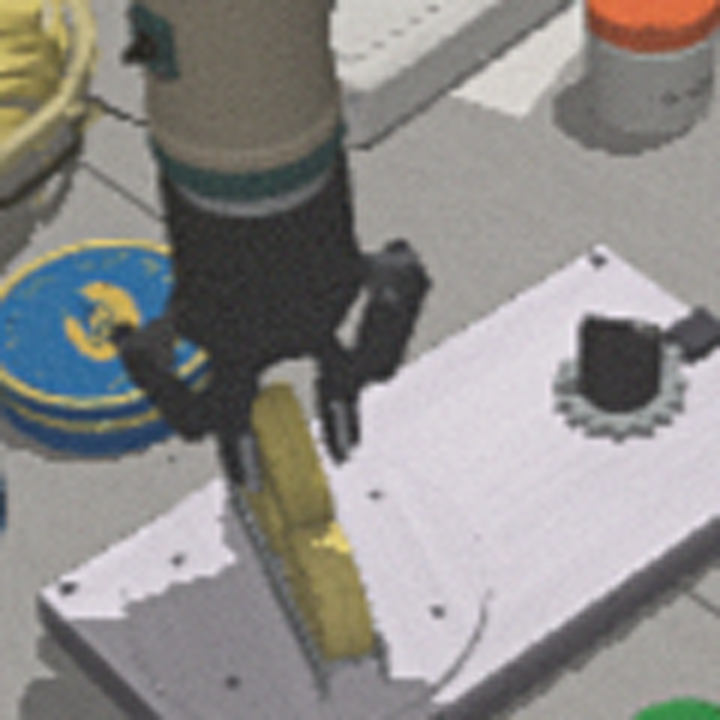

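After release the tin leans against the right finger. Its taper runs the same way as the lower tins, with all the lids on the left. I'll regrip it and reverse it, so the tapers cancel and it sits level.

Emit:
{"name": "servo_tool", "arguments": {
  "commands": [0, 0, -0.02, 0, 0.7, 0, 0, -0.02, 0, 0.8, 0, 0, -0.02, 0, 1, 0, 0, -0.02, 0, 1, 0, 0, -0.02, 0, 1, 0, 0, -0.02, 0, 1, 0, 0, -0.02, 0, 1]
}}

```text
clock: 10.87
eef_pos: [570.3, 63.0, 134.4]
tool_rot: [-3.141, -0.0, 2.755]
force: [-0.5, -0.1, 0.6]
width: 21.2
```

```bash
python3 -c "
from h import *
print(ctrl.read_state())
snap('wrist','w11')
crop('w11',200,170,400,370,4,'c20')"
```

```text
{'clock': 10.8667, 'qpos': array([ 0.19998743,  0.7036051 , -0.57133425,  1.81615894,  0.52259122,
        0.77692132,  0.53852264]), 'qd': array([-0.00133124, -0.00058775,  0.00024091,  0.00094444, -0.00240141,
       -0.00158127, -0.00226797]), 'tau': array([-1.77289532e-01, -5.13909066e+01, -7.25566059e+00, -1.41228113e+01,
        1.03258001e-02, -2.42778780e-01,  1.29821981e-02]), 'eef_pos': array([570.2537867 ,  63.02979254, 134.4434572 ]), 'tool_rot': array([-3.14148575e+00, -1.81805423e-06,  2.75484836e+00]), 'force': array([-0.4535186 , -0.11620724,  0.6445012 ]), 'torque': array([-0.13107558,  0.10032783, -0.0734659 ]), 'width': 21.18313036166758}
```

View pics/c20.png

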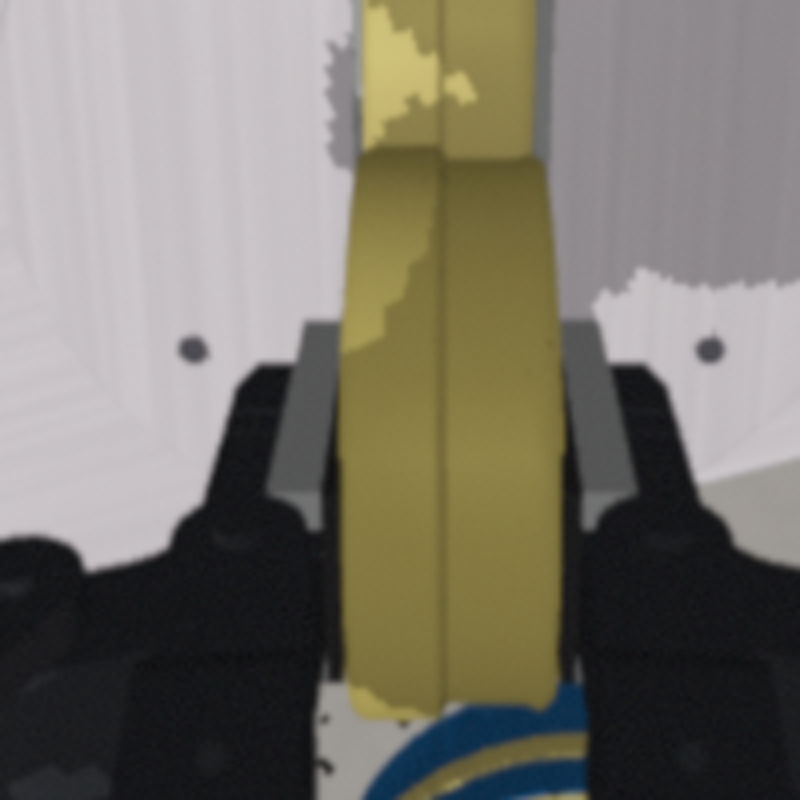

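Emit:
{"name": "servo_tool", "arguments": {
  "commands": [0, 0, -0.2, 0, 1, 0, 0, -0.6, 0, 1, 0, 0, -1.2, 0, 1, 0, 0, -1.8, 1, 1, 0, 0, -2.2, 2, 1, 0, 0, -2.4, 3, 1, 0, 0, -2.4, 4, 1, 0, 0, -2.4, 5, 1, 0, 0, -2.4, 6, 1, 0, 0, -2.4, 7, 1]
}}

```text
clock: 11.75
eef_pos: [570.5, 63.4, 195.4]
tool_rot: [3.14, -0.0, 2.017]
force: [-1.0, -1.2, -1.0]
width: 21.4
```

Emit:
{"name": "servo_tool", "arguments": {
  "commands": [0, 0, 0, 1, 1, 0, 0, 0, 2, 1, 0, 0, 0, 3, 1, 0, 0, 0, 4, 1, 0, 0, 0, 5, 1, 0, 0, 0, 6, 1, 0, 0, 0, 7, 1, 0, 0, 0, 8, 1, 0, 0, 0, 9, 1, 0, 0, 0, 10, 1]
}}

```text
clock: 12.58
eef_pos: [570.5, 63.7, 195.2]
tool_rot: [3.141, -0.001, 0.97]
force: [-1.1, -0.3, -0.6]
width: 21.5
```

Emit:
{"name": "servo_tool", "arguments": {
  "commands": [0, 0, 0, 1, 1, 0, 0, 0, 2, 1, 0, 0, 0, 3, 1, 0, 0, 0, 4, 1, 0, 0, 0, 5, 1, 0, 0, 0, 6, 1, 0, 0, 0, 7, 1, 0, 0, 0, 8, 1, 0, 0, 0, 9, 1, 0, 0, 0, 10, 1]
}}

```text
clock: 13.42
eef_pos: [570.5, 63.9, 195.2]
tool_rot: [-3.14, -0.001, -0.077]
force: [-0.2, 0.3, -0.8]
width: 21.1
```

```bash
python3 -c "
from h import *
print(ctrl.read_state()['qpos']);go(570.2,63.0,185,-22.2)"
```

```text
[-0.27297665  0.56703716  0.17450342  1.77841228 -0.13156148  0.80634818
 -1.6816909 ]
units [-0.009  0.037  0.407] twist 2.967 tilt deg 0.1 clock 13.42
```

Emit:
{"name": "servo_tool", "arguments": {
  "commands": [0, 0, 0, 1, 1, 0, 0, 0.3, 2, 1, 0, 0.02, 0.7, 3, 1, 0, 0.02, 1, 3, 1, 0, 0.02, 1, 3, 1, 0, 0.02, 1, 3, 1, 0, 0.02, 1, 3, 1]
}}

```text
clock: 14.0
eef_pos: [570.6, 62.8, 169.9]
tool_rot: [-3.141, -0.0, -0.385]
force: [0.6, 0.3, -0.7]
width: 21.1
```

```bash
python3 -c "
from h import *
print(ctrl.read_state()['eef_pos'],ctrl.read_state()['tool_rot'])
snap('wrist','w12');snap('scene','s12')
go(570.2,63.0,134.4,-22.2)
crop('w12',200,70,420,290,3.6,'c21');crop('s12',225,120,345,240,6,'c22')"
```

```text
[570.62236311  62.78437239 169.88135891] [-3.14071835e+00 -4.39133157e-04 -3.84817791e-01]
units [-0.026 -0.007  1.424] twist 0.016 tilt deg 0.07 clock 14.1
```

View pics/c21.png

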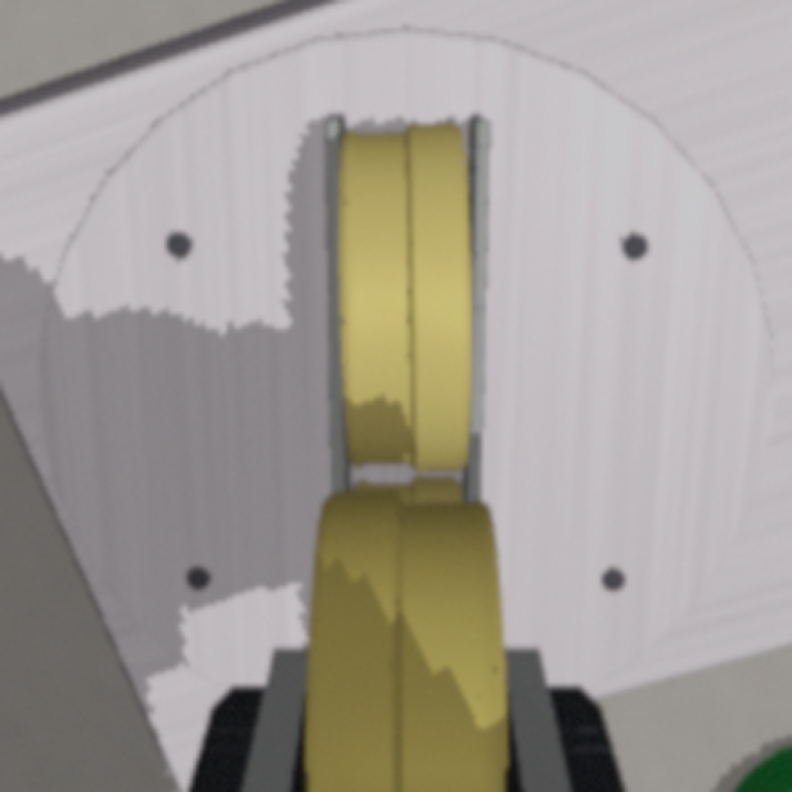

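View pics/c22.png

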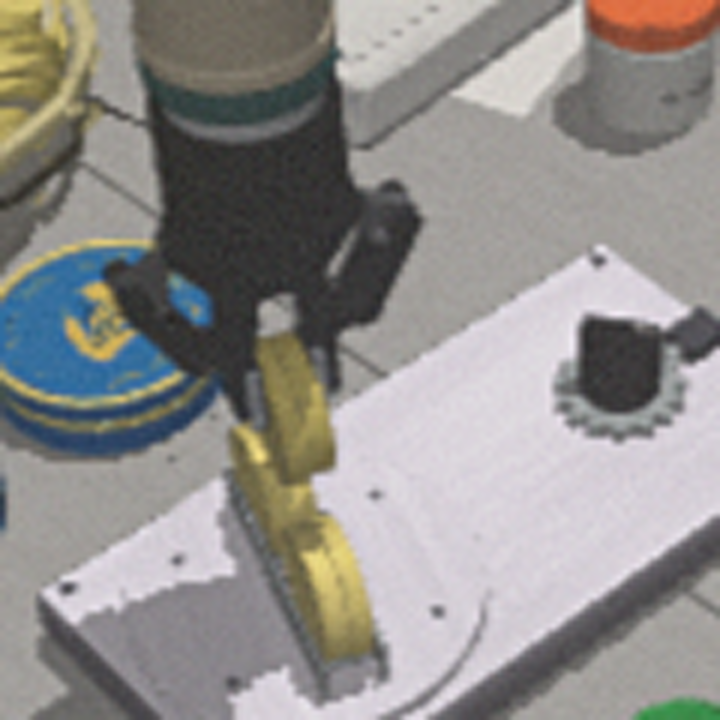

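```bash
cat > rel.py <<'E'
from h import *
from scipy.spatial.transform import Rotation as R
from scipy.optimize import fsolve
np.set_printoptions(precision=2,suppress=True)
s=ctrl.read_state(); M=R.from_euler('xyz',s['tool_rot']).as_matrix(); p=s['eef_pos']
def sil(c,r,y):
    th=np.linspace(0,2*np.pi,721)
    P=np.array([proj('w12',p+M@[c[0]+r*np.cos(t),y,c[1]+r*np.sin(t)])[1] for t in th]); return P.min(),P.max()
im=cv2.imread('pics/w12.png'); crop('w12',260,190,370,360,4,'c23')
f=lambda u,v:(200+u/3.6-.4,70+v/3.6-.4)
C=[atz('w12',*f(*q),48) for q in [(178,245),(634,246),(613,579),(198,578)]];c=np.mean(C,0)
print(c,M.T@(np.array([c[0],c[1],137])-p))
for vb in (347,349,351):print(fsolve(lambda c:np.array(sil(c,33,-5))-[70+490/3.6,vb],(0,-3.3),epsfcn=1e-3))
E
python3 rel.py
```

```text
[573.08  63.43  48.  ] [ 1.87 -1.65 33.  ]
[-5.16  0.53]
[-4.42 -1.44]
[-3.69 -3.35]
```

View pics/c23.png

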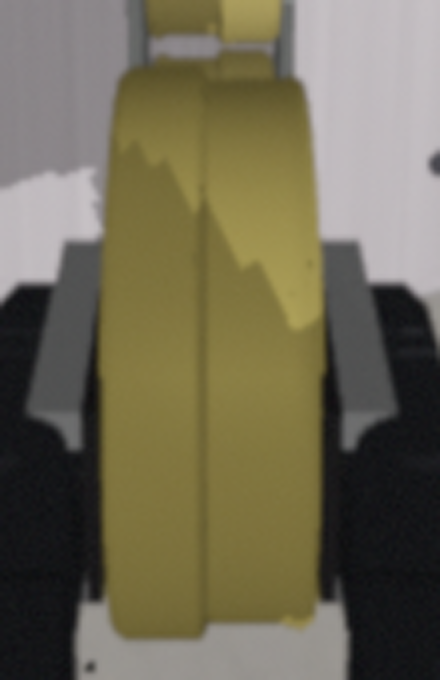

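Emit:
{"name": "servo_tool", "arguments": {
  "commands": [0.1, 0, 0.3, 0, 1, 0.22, 0, 0.7, 0, 1, 0.22, 0, 1, 0, 1, 0.22, 0, 1.24, 0, 1, 0.22, 0, 1.24, 0, 1, 0.22, 0, 1.24, 0, 1, 0.22, 0, 1.24, 0, 1]
}}

```text
clock: 14.68
eef_pos: [575.4, 60.5, 138.3]
tool_rot: [3.142, 0.0, -0.387]
force: [-0.4, 0.4, -0.6]
width: 21.0
```

```bash
python3 -c "
from h import *
print(ctrl.read_state()['eef_pos'],ctrl.read_state()['tool_rot'],ctrl.read_state()['force'])
snap('wrist','w13');snap('scene','s13')
crop('w13',200,70,420,290,3.6,'c24');crop('s13',225,120,345,240,6,'c25')"
```

```text
[575.40241134  60.45677224 138.33371327] [ 3.14150649e+00  9.39405956e-06 -3.86761882e-01] [-0.44382882  0.38129008 -0.55860935]
```

View pics/c24.png

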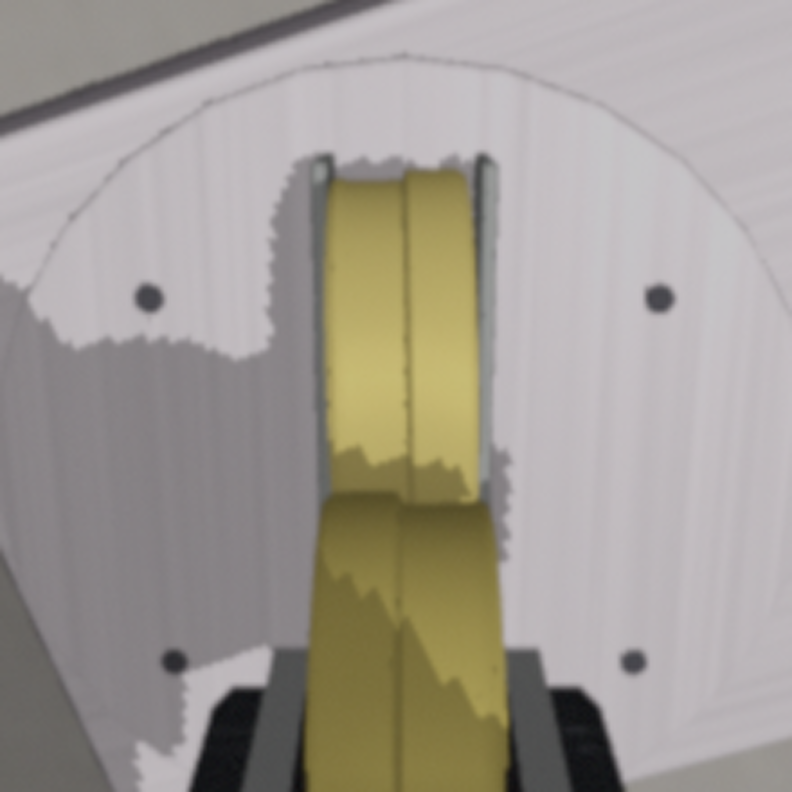

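View pics/c25.png

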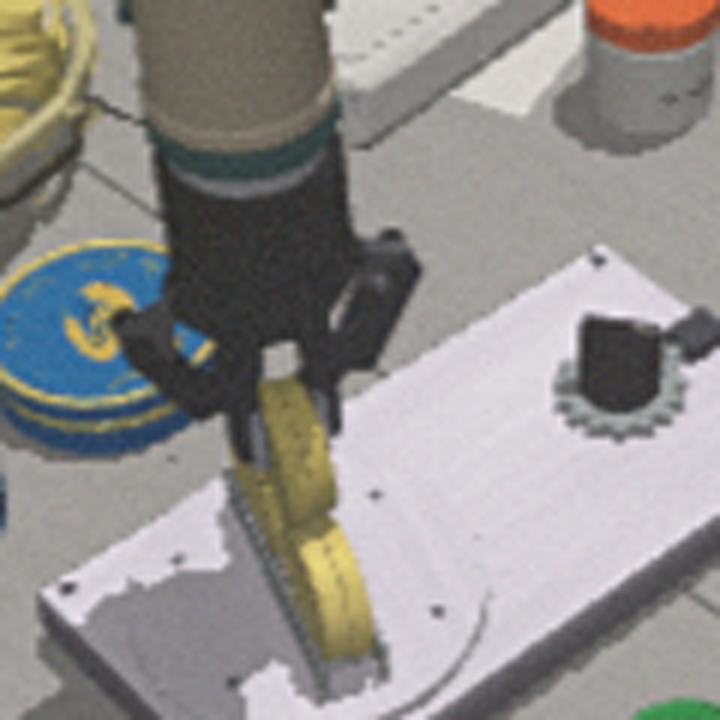

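Emit:
{"name": "servo_tool", "arguments": {
  "commands": [0, -0.01, 0.06, 0, 1, 0, -0.01, 0.1, 0, 1, 0, -0.01, 0.12, 0, 1, 0, -0.01, 0.12, 0, 1]
}}

```text
clock: 15.12
eef_pos: [575.4, 60.8, 135.3]
tool_rot: [3.142, 0.0, -0.387]
force: [0.4, -0.8, -0.6]
width: 20.9
```

Emit:
{"name": "servo_tool", "arguments": {
  "commands": [0, 0, 0.03, 0, 1, 0, 0, 0.03, 0, 1, 0, 0, 0.03, 0, 1]
}}

```text
clock: 15.37
eef_pos: [575.4, 60.7, 134.6]
tool_rot: [3.142, 0.0, -0.387]
force: [0.2, -0.4, -1.2]
width: 21.1
```

Emit:
{"name": "servo_tool", "arguments": {
  "commands": [0, 0, 0.03, 0, 1, 0, 0, 0.03, 0, 1, 0, 0, 0.03, 0, 1]
}}

```text
clock: 15.62
eef_pos: [575.5, 60.7, 134.2]
tool_rot: [-3.141, -0.0, -0.387]
force: [-0.8, -0.3, 1.9]
width: 21.3
```

Emit:
{"name": "servo_tool", "arguments": {
  "commands": [0, 0, 0.02, 0, 1, 0, 0, 0.02, 0, 1, 0, 0, 0.02, 0, 1]
}}

```text
clock: 15.87
eef_pos: [575.6, 60.8, 134.0]
tool_rot: [-3.141, -0.0, -0.387]
force: [-2.4, 0.1, 5.7]
width: 21.2
```

Emit:
{"name": "servo_tool", "arguments": {
  "commands": [0, 0, 0, 0, 0.8, 0, 0, 0, 0, 0.75, 0, 0, 0, 0, 0.72, 0, 0, 0, 0, 0.69, 0, 0, 0, 0, 0.66, 0, 0, 0, 0, 0.66]
}}

```text
clock: 16.37
eef_pos: [575.4, 60.7, 133.2]
tool_rot: [3.141, 0.0, -0.387]
force: [-0.3, 0.0, 0.8]
width: 29.0
```

```bash
python3 -c "
from h import *
print(ctrl.read_state()['eef_pos'],ctrl.read_state()['tool_rot'],ctrl.read_state()['force'])
snap('wrist','w14');snap('scene','s14')
crop('w14',200,170,400,370,4,'c26');crop('s14',225,120,345,240,6,'c27')"
```

```text
[575.37460366  60.72829066 133.17915833] [ 3.14144778e+00  1.80977404e-04 -3.86728727e-01] [-0.34985838  0.04616677  0.75021895]
```

View pics/c26.png

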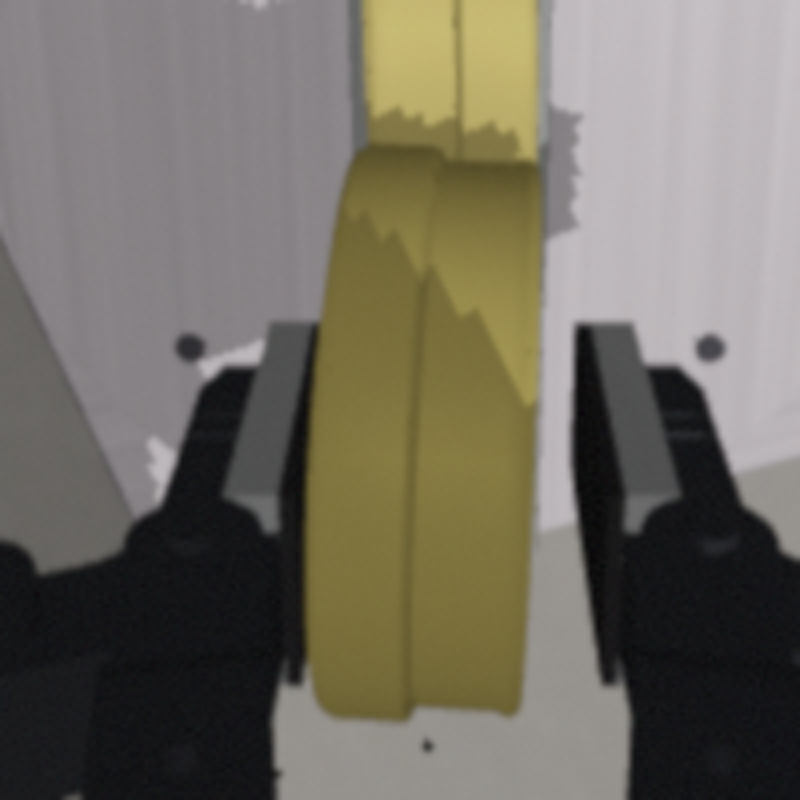

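View pics/c27.png

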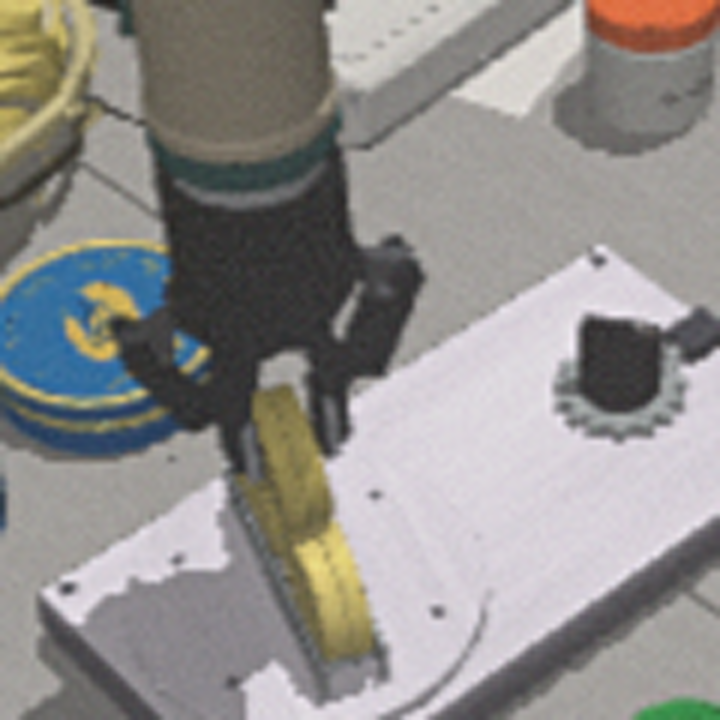

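Emit:
{"name": "servo_tool", "arguments": {
  "commands": [0, 0, 0, 0, 0.64, 0, 0, 0, 0, 0.62, 0, 0, 0, 0, 0.6, 0, 0, 0, 0, 0.6]
}}

```text
clock: 16.8
eef_pos: [575.4, 60.7, 133.4]
tool_rot: [3.142, -0.0, -0.387]
force: [-0.0, -1.2, 0.0]
width: 34.1
```

```bash
python3 -c "
from h import *
print(ctrl.read_state()['eef_pos'],ctrl.read_state()['width'],ctrl.read_state()['force'])
snap('wrist','w15')
crop('w15',200,170,400,370,4,'c28')"
```

```text
[575.44132101  60.68344533 133.39027308] 34.10984688981039 [-0.02080121 -1.19621349  0.01909848]
```

View pics/c28.png

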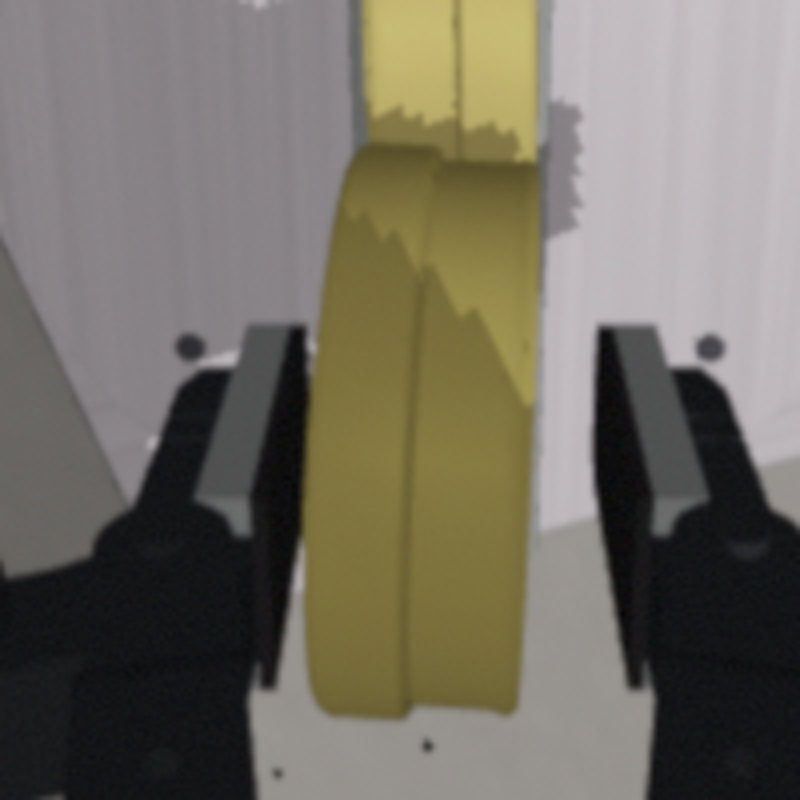

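Emit:
{"name": "servo_tool", "arguments": {
  "commands": [0, 0, 0, 0, 0.5, 0, 0, 0, 0, 0.4, 0, 0, 0, 0, 0.3, 0, 0, 0, 0, 0.3, 0, 0, -0.5, 0, 0.3, 0, 0, -1.3, 0, 0.3, 0, 0, -2.3, 0, 0.3, 0, 0, -3.2, 0, 0.3, 0, 0, -3.8, 0, 0.3, 0, 0, -3.8, 0, 0.3]
}}

```text
clock: 17.68
eef_pos: [577.6, 60.8, 231.8]
tool_rot: [-3.138, -0.006, -0.387]
force: [1.0, -0.2, 0.2]
width: 59.8
```

```bash
python3 -c "
from h import *
go(559,-128.5,200,31.8)
snap('wrist','w16');snap('scene','s16')
crop('s16',225,120,375,270,5,'c29')"
```

```text
units [2.158 7.297 1.261] twist -8.994 tilt deg 0.38 clock 17.68
```

View pics/w16.png

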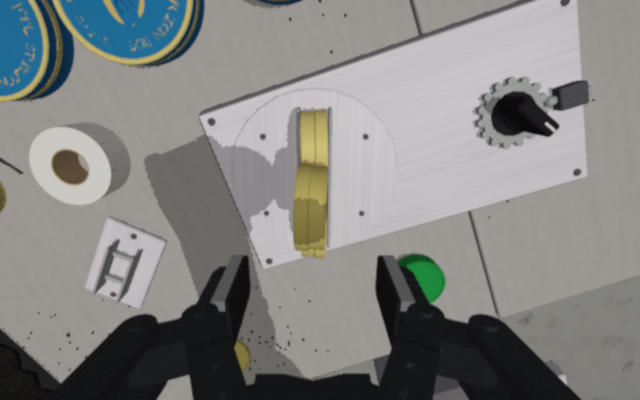

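View pics/c29.png

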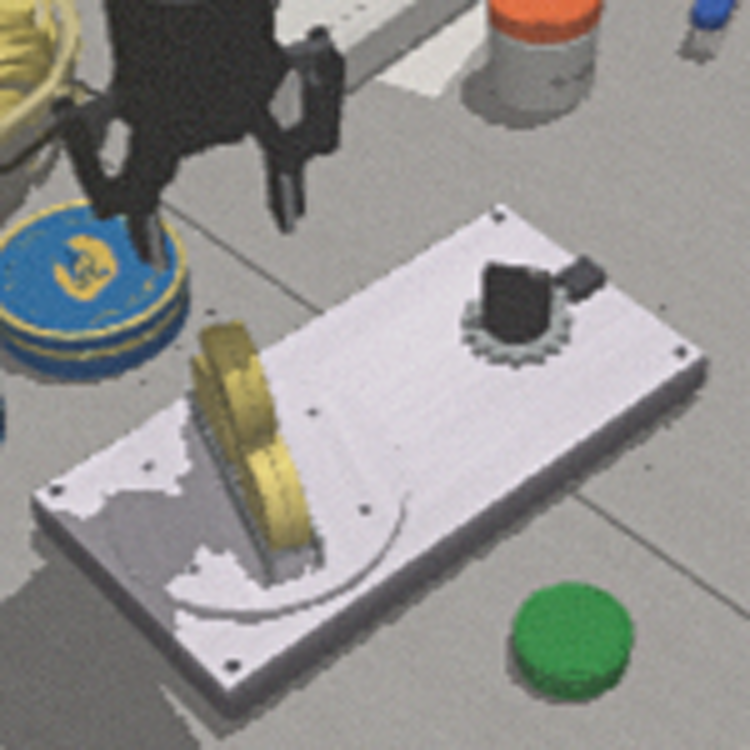

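```bash
python3 -c "
from h import *
crop('w16',230,85,380,265,4,'c30');crop('w16',450,60,610,170,5,'c31')"
```

```text
(no output)
```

View pics/c30.png

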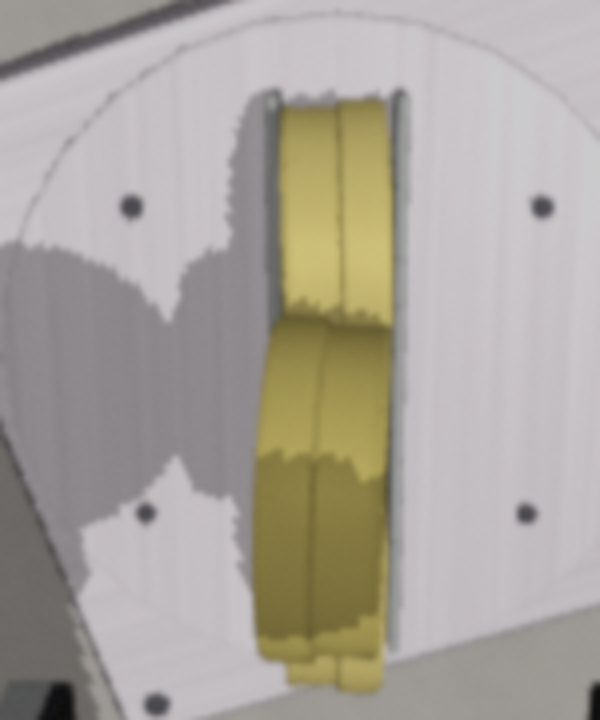

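View pics/c31.png

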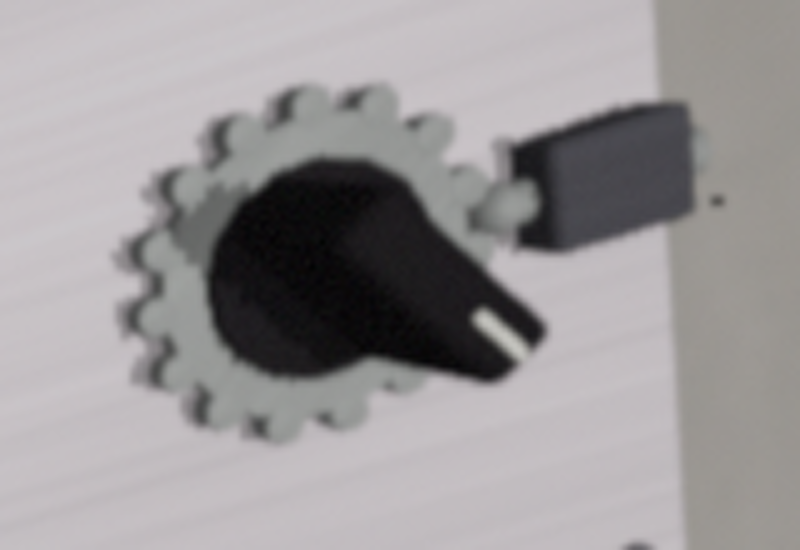

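```bash
python3 -c "
from h import *
print(atz('w16',509.6,112.6,50))
print(atz('w16',450+500/5,60+348/5,86),'marker')
go(560,-120,200,31.8)"
```

```text
[ 561.22897608 -131.18948143   50.        ]
[ 544.65446551 -142.2677288    86.        ] marker
units [2.152 6.932 1.14 ] twist -8.992 tilt deg 0.05 clock 17.78
```

Emit:
{"name": "servo_tool", "arguments": {
  "commands": [0.5, 0.8, 0, -0.5, 0, 1, 2.4, 0, -1.5, 0, 1.5, 3.6, 0, -2.5, 0, 2, 4.8, 0.3, -3.5, 0, 2.1, 6, 0.6, -4.5, 0, 2.1, 7, 1, -5.5, 0, 2.1, 7.2, 1.3, -6.5, 0, 2.1, 7.2, 1.3, -7.5, 0, 2.1, 7.2, 1.3, -8.5, 0, 2.1, 7.2, 1.3, -9, 0]
}}

```text
clock: 18.62
eef_pos: [554.9, -125.9, 194.0]
tool_rot: [-3.139, 0.002, 0.56]
force: [0.8, -0.4, -0.7]
width: 85.6
```

Emit:
{"name": "servo_tool", "arguments": {
  "commands": [0, 0, 0, 0, 0, 0, 0, 0, 0, 0, 0, 0, 0, 0, 0]
}}

```text
clock: 18.87
eef_pos: [555.7, -125.7, 195.1]
tool_rot: [-3.141, 0.001, 0.554]
force: [0.0, 0.3, -0.4]
width: 85.6
```

```bash
python3 -c "
from h import *
snap('wrist','w17');go(559,-128.5,52,31.8); print(ctrl.read_state()['qpos'])
crop('w17',220,60,420,260,4,'c32')"
```

```text
units [0.051 0.168 5.733] twist -0.003 tilt deg 0.06 clock 18.92
[ 0.16941957  0.55598293  0.00547265  1.78446181 -0.00398831  0.80221352
 -0.83922687]
```

View pics/w17.png

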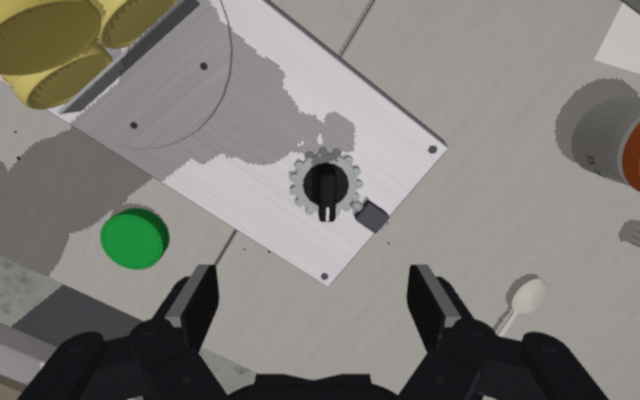

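View pics/c32.png

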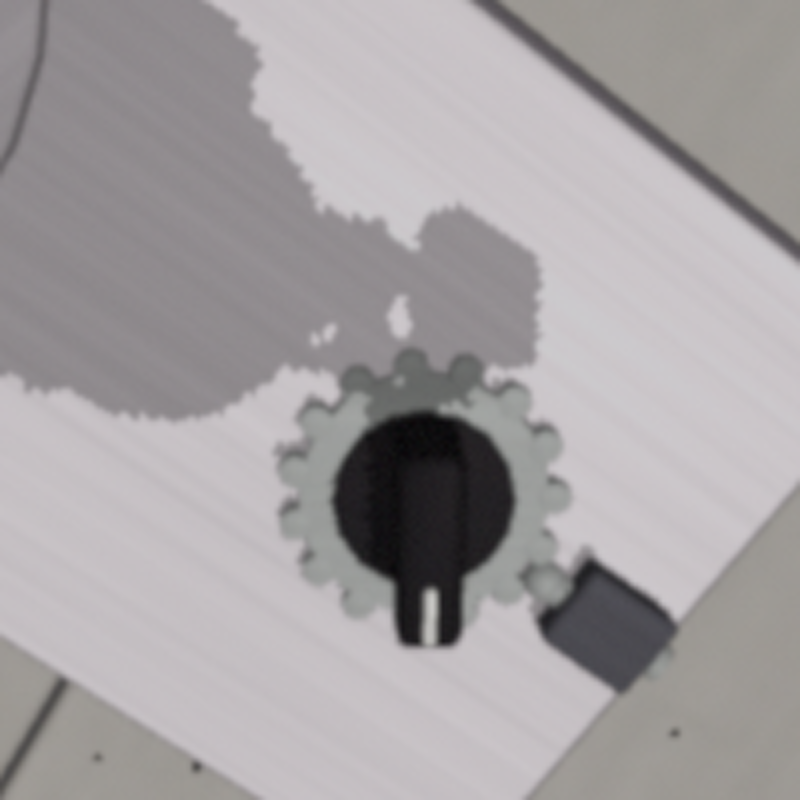

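```bash
python3 -c "
from h import *
from scipy.spatial.transform import Rotation as R
f=lambda u,v:(220+u/4-.4,60+v/4-.4)
s=ctrl.read_state(); M=R.from_euler('xyz',s['tool_rot']).as_matrix(); p=s['eef_pos']
for n,q,z in [('disc',(425,484),49),('barfront',(430,645),86),('barback',(431,455),86),('hub',(424,498),48)]:
    a=atz('w17',*f(*q),z); print(n,a,M.T@(a-p))
for u,v in [(432.5,149),(324,276)]: print(atz('w17',u,v,38))
for z in (0,50,120): print(proj('w17',p+M@[0,0,z]))
K,T=ld('w17'); print(M.T@(T[:3,3]-p),M.T@T[:3,:3])
"
```

```text
disc [ 562.07157064 -133.71053856   49.        ] [  1.15140745  10.26117097 146.31520881]
barfront [ 542.21019645 -146.00917476   86.        ] [-22.23910045  10.22896379 109.3339468 ]
barback [ 576.06623311 -124.59000182   86.        ] [ 17.82173575   9.85402814 109.30211441]
hub [ 558.94673188 -135.47783737   48.        ] [ -2.4348979   10.11825637 147.31818025]
[ 635.29593291 -201.60997227   38.        ]
[ 472.01267092 -189.34425385   38.        ]
[315.72510296 267.51985065]
[315.08597973 225.50592956]
[314.55951248 190.89765341]
[  85.29781342   -1.38801297 -141.79301963] [[-2.90120630e-04 -9.44249540e-01 -3.29230500e-01]
 [ 9.99999116e-01  1.53255856e-04 -1.32075293e-03]
 [ 1.29757684e-03 -3.29230592e-01  9.44248661e-01]]
```

Emit:
{"name": "servo_tool", "arguments": {
  "commands": [-0.09, 0.46, 0.6, 0, 0, -0.09, 0.46, 1.4, 0, 0, -0.09, 0.46, 2.2, 0, 0, -0.09, 0.46, 3, 0, 0, -0.09, 0.46, 3.3, 0, 0, -0.09, 0.46, 3.3, 0, 0, -0.09, 0.46, 3.3, 0, 0, -0.09, 0.46, 3.3, 0, 0]
}}

```text
clock: 19.58
eef_pos: [561.2, -136.9, 114.5]
tool_rot: [3.14, -0.001, 0.556]
force: [0.7, -0.3, 0.4]
width: 85.3
```

```bash
python3 -c "
from h import *
from scipy.spatial.transform import Rotation as R
snap('wrist','w18')
s=ctrl.read_state(); M=R.from_euler('xyz',s['tool_rot']).as_matrix(); p=s['eef_pos']; print(p)
for z in (0,25,60): print(proj('w18',p+M@[0,0,z]))
print(atz('top0',354.2,185.6,49))
crop('w18',220,120,420,320,4,'c33')"
```

```text
[ 561.27055039 -136.8805691   114.61711286]
[315.71002551 267.6904477 ]
[315.34516168 244.00446938]
[314.96665766 219.43300553]
[ 553.90761446 -137.26772978   49.        ]
```

View pics/c33.png

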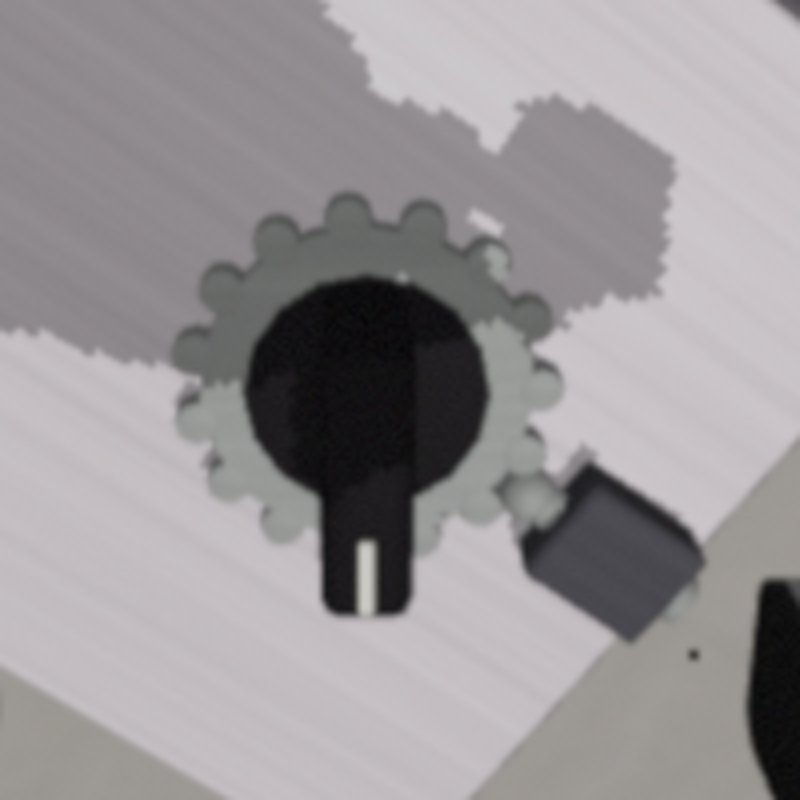

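```bash
python3 -c "
from h import *
from scipy.spatial.transform import Rotation as R
f=lambda u,v:(220+u/4-.4,120+v/4-.4)
s=ctrl.read_state(); M=R.from_euler('xyz',s['tool_rot']).as_matrix(); p=s['eef_pos']
for n,q,z in [('barfront',(366,613),86),('hubc',(367,388),48),('hubtop',(367,275),48),('pinstop',(348,193),50),('pinbot',(283,543),50),('pinL',(175,400),50),('pinR',(562,385),50)]:
    a=atz('w18',*f(*q),z); print(n,a,M.T@(a-p))
crop('top0',335,170,375,205,16,'c34'); crop('s16',305,150,355,205,12,'c35')
"
```

```text
barfront [ 542.50389301 -145.75834659   86.        ] [-20.67268526  -2.40455756  28.57970781]
hubc [ 559.53504741 -135.26127161   48.        ] [-0.72836029 -2.3988025  66.61222905]
hubtop [ 576.52031442 -124.73632908   48.        ] [19.25343851 -2.37954433 66.64473324]
pinstop [ 587.07488228 -114.65122567   50.        ] [33.54341334 -5.37587632 64.66311084]
pinbot [ 527.73444588 -137.75527254   50.        ] [-29.05621213 -17.05306438  64.54251481]
pinL [ 541.41790827 -108.63710791   50.        ] [ -2.07059705 -34.57108343  64.55807147]
pinR [ 577.86968943 -162.20734007   50.        ] [ 0.63533149 30.16814886 64.66704854]
```

View pics/c34.png

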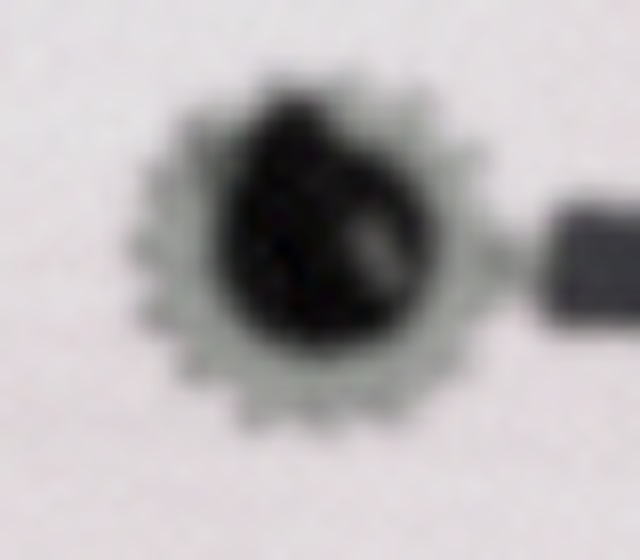

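Emit:
{"name": "servo_tool", "arguments": {
  "commands": [-0.03, -0.03, 0.7, 0, 0, -0.03, -0.03, 1.4, 0, 0, -0.03, -0.03, 2, 0, 0, -0.03, -0.03, 2.35, 0, 0, -0.03, -0.03, 2.35, 0, 0.3, -0.03, -0.03, 2.35, 0, 0.5, -0.03, -0.03, 2.35, 0, 0.6, -0.03, -0.03, 2.35, 0, 0.6]
}}

```text
clock: 20.3
eef_pos: [560.2, -136.7, 55.8]
tool_rot: [3.14, -0.002, 0.556]
force: [-0.7, 0.1, 0.5]
width: 38.6
```

```bash
python3 -c "
from h import *
from scipy.spatial.transform import Rotation as R
snap('wrist','w19');s=ctrl.read_state(); print(s['eef_pos'],s['tool_rot'],s['width'],s['force'])
crop('w19',220,170,420,370,4,'c36')"
```

```text
[ 560.05661066 -136.70023982   55.66629984] [ 3.14026465e+00 -1.39102024e-03  5.55674734e-01] 34.559117994495146 [ 0.73287047 -0.53802481 -0.35295676]
```

View pics/c36.png

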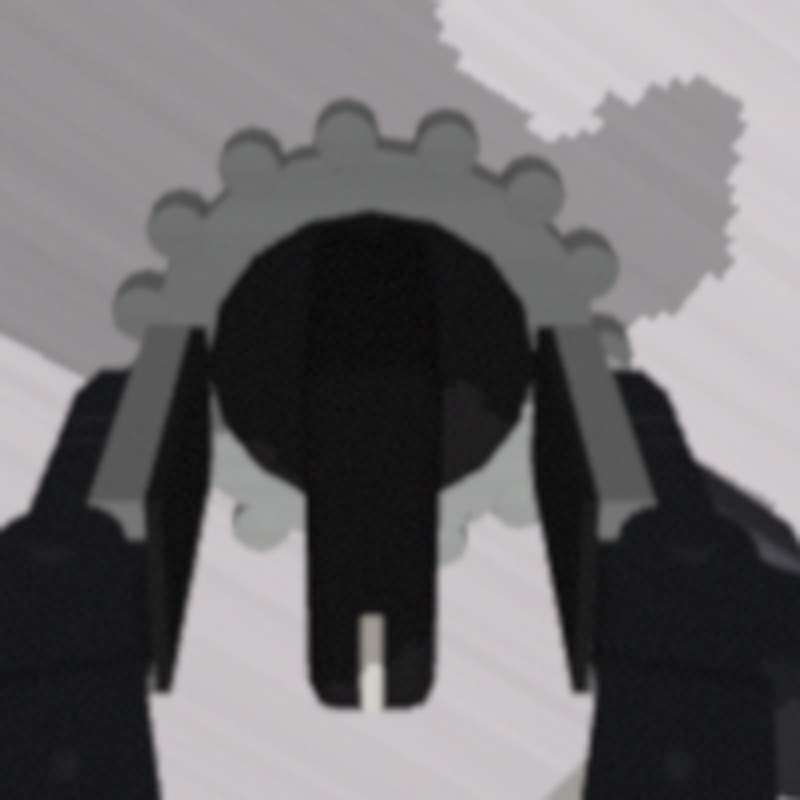

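Emit:
{"name": "servo_tool", "arguments": {
  "commands": [0, 0, 0, 0, 0.8, 0, 0, 0, 0, 1, 0, 0, 0, 0, 1, 0, 0, 0, 0, 1, 0, 0, 0, 0, 1, 0, 0, 0, 0, 1, 0, 0, 0, 0, 1]
}}

```text
clock: 20.93
eef_pos: [559.9, -136.9, 55.4]
tool_rot: [3.14, -0.001, 0.555]
force: [-0.3, -0.4, 5.3]
width: 13.1
```

```bash
python3 -c "
from h import *
s=ctrl.read_state(); print(s['clock'],s['eef_pos'],s['tool_rot'],s['width'],s['force'],s['torque'])"
```

```text
20.9333 [ 559.868369   -136.88263861   55.37294674] [ 3.14045323e+00 -8.85475747e-04  5.55382160e-01] 13.115288180035742 [-0.26207113 -0.41075618  5.32328348] [-0.07776257  0.15672134 -0.06866312]
```

Emit:
{"name": "servo_tool", "arguments": {
  "commands": [0, 0, 0, 0.1, 1, 0, 0, 0, 0.3, 1, 0, 0, 0, 0.6, 1, 0, 0, 0, 0.9, 1, 0, 0, 0, 1.2, 1, 0, 0, 0, 1.5, 1, 0, 0, 0, 1.7, 1, 0, 0, 0, 1.9, 1, 0, 0, 0, 2, 1, 0, 0, 0, 2, 1]
}}

```text
clock: 21.77
eef_pos: [560.0, -137.1, 55.4]
tool_rot: [3.14, -0.001, 0.346]
force: [-0.2, -1.4, 5.7]
width: 13.1
```

```bash
python3 -c "
from h import *
s=ctrl.read_state(); print(s['clock'],s['eef_pos'],np.degrees(s['tool_rot']),s['width'],s['force'],s['torque'])
snap('wrist','w20');snap('scene','s20');crop('s20',225,120,375,270,5,'c37')"
```

```text
21.7667 [ 560.00246963 -137.0916068    55.38450704] [ 1.79917820e+02 -6.84509502e-02  1.98243305e+01] 13.144532323846681 [-0.19401275 -1.35550556  5.65693458] [-0.15099892  0.047986    0.0732379 ]
```

View pics/c37.png

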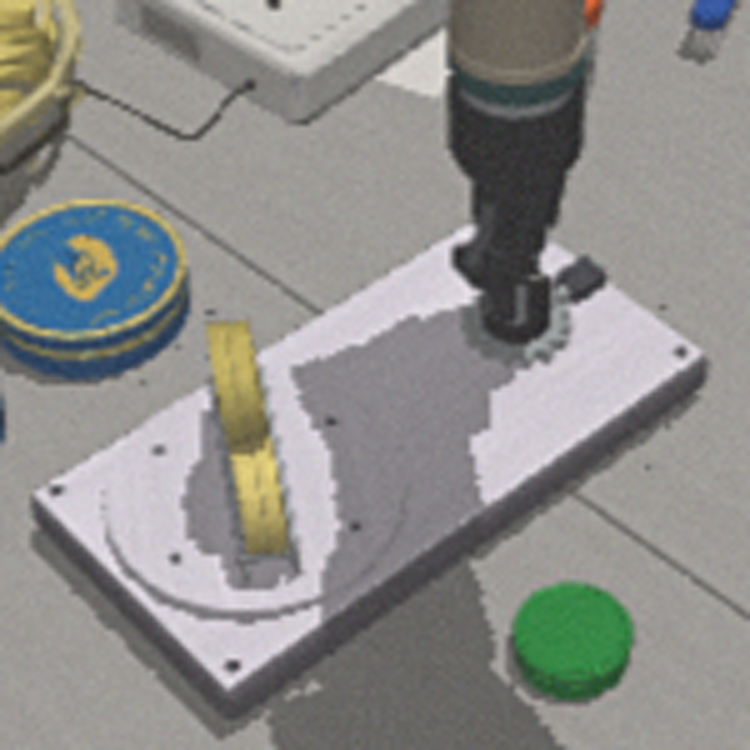

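View pics/w20.png

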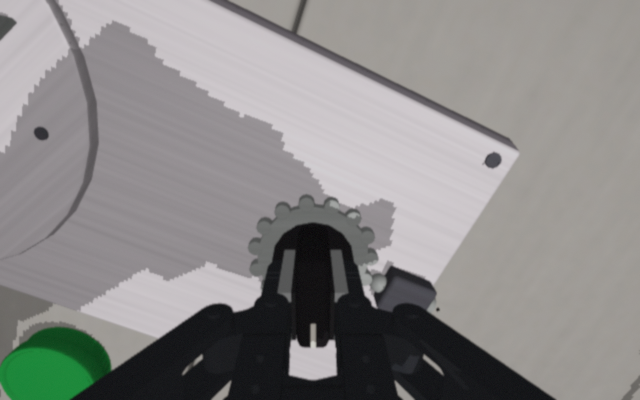

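Emit:
{"name": "servo_tool", "arguments": {
  "commands": [0, 0, 0, 0.2, 1, 0, 0, 0, 0.5, 1, 0, 0, 0, 0.8, 1, 0, 0, 0, 1.1, 1, 0, 0, 0, 1.4, 1, 0, 0, 0, 1.7, 1, 0, 0, 0, 1.9, 1, 0, 0, 0, 2, 1]
}}

```text
clock: 22.53
eef_pos: [560.1, -137.4, 55.4]
tool_rot: [3.14, -0.002, 0.136]
force: [-0.3, -1.8, 5.0]
width: 13.3
```

```bash
python3 -c "
from h import *
s=ctrl.read_state(); print(np.degrees(s['tool_rot'][2]),s['torque'],s['tau'][6])"
```

```text
7.786087697585139 [-0.3073997   0.05284406  0.11476141] -0.1042063138447702
```

Emit:
{"name": "servo_tool", "arguments": {
  "commands": [0, 0, 0, 0.2, 1, 0, 0, 0, 0.5, 1, 0, 0, 0, 0.8, 1, 0, 0, 0, 1.1, 1, 0, 0, 0, 1.4, 1, 0, 0, 0, 1.7, 1, 0, 0, 0, 1.9, 1, 0, 0, 0, 2, 1]
}}

```text
clock: 23.2
eef_pos: [560.1, -137.7, 55.4]
tool_rot: [3.14, -0.002, -0.074]
force: [0.2, -1.9, 4.8]
width: 13.2
```

```bash
python3 -c "
from h import *
s=ctrl.read_state(); print(np.degrees(s['tool_rot'][2]),s['torque'],s['tau'][6])"
```

```text
-4.2228521179218355 [-0.3841895   0.12456532  0.14961569] -0.14182970859110355
```

Emit:
{"name": "servo_tool", "arguments": {
  "commands": [0, 0, 0, 0.2, 1, 0, 0, 0, 0.5, 1, 0, 0, 0, 0.8, 1, 0, 0, 0, 1.1, 1, 0, 0, 0, 1.4, 1, 0, 0, 0, 1.7, 1, 0, 0, 0, 1.9, 1, 0, 0, 0, 2, 1]
}}

```text
clock: 23.87
eef_pos: [560.1, -138.0, 55.4]
tool_rot: [3.14, -0.003, -0.283]
force: [-0.3, -2.3, 6.0]
width: 13.2
```

```bash
python3 -c "
from h import *
s=ctrl.read_state(); print(s['clock'],s['eef_pos'],np.degrees(s['tool_rot'][2]),s['torque'],s['force'],s['tau'][6],s['qpos'])
snap('scene','s21');crop('s21',225,120,375,270,5,'c38')"
```

```text
23.8667 [ 560.09587249 -137.98353624   55.39279772] -16.24032766550835 [-0.56586303  0.03829023  0.10774195] [-0.27746912 -2.31035766  5.95666954] -0.1197306951507926 [ 0.05535766  0.7809632   0.21634919  1.8666566  -0.30394432  0.52333397
 -1.37913217]
```

View pics/c38.png

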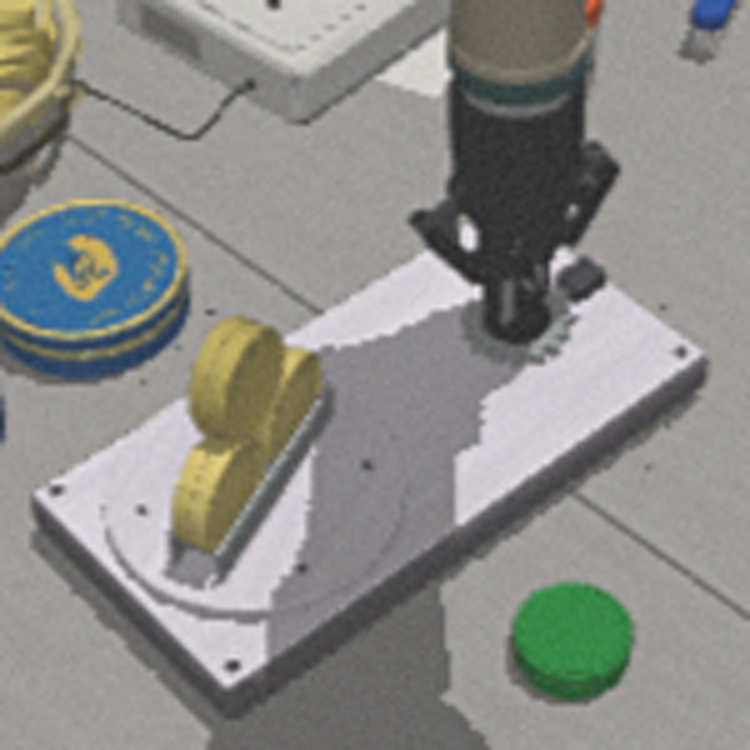

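Emit:
{"name": "servo_tool", "arguments": {
  "commands": [0, 0, 0, 0.2, 1, 0, 0, 0, 0.5, 1, 0, 0, 0, 0.8, 1, 0, 0, 0, 1.1, 1, 0, 0, 0, 1.4, 1, 0, 0, 0, 1.7, 1, 0, 0, 0, 1.9, 1, 0, 0, 0, 2, 1]
}}

```text
clock: 24.58
eef_pos: [560.0, -138.3, 55.4]
tool_rot: [3.14, -0.003, -0.493]
force: [-0.1, -2.7, 5.6]
width: 13.6
```

Emit:
{"name": "servo_tool", "arguments": {
  "commands": [0, 0, 0, 0.2, 1, 0, 0, 0, 0.5, 1, 0, 0, 0, 0.8, 1, 0, 0, 0, 1.1, 1, 0, 0, 0, 1.4, 1, 0, 0, 0, 1.7, 1, 0, 0, 0, 1.9, 1, 0, 0, 0, 2, 1, 0, 0, 0, 2, 1]
}}

```text
clock: 25.33
eef_pos: [559.8, -138.5, 55.4]
tool_rot: [3.141, -0.003, -0.702]
force: [-0.1, -3.4, 6.5]
width: 13.1
```

```bash
python3 -c "
from h import *
s=ctrl.read_state(); print(s['clock'],s['eef_pos'],np.degrees(s['tool_rot'][2]),s['torque'],s['force'],s['tau'][6],s['width'])
snap('scene','s22');snap('top','t22');snap('wrist','w22');crop('s22',225,120,375,270,5,'c39');crop('t22',240,140,390,230,5,'c40')"
```

```text
25.3333 [ 559.84547493 -138.5270448    55.41152643] -40.242698300606385 [-0.69059663  0.15374593  0.20003676] [-0.1171149  -3.36447373  6.4788359 ] -0.2010728744789958 13.106931826697906
```

View pics/c39.png

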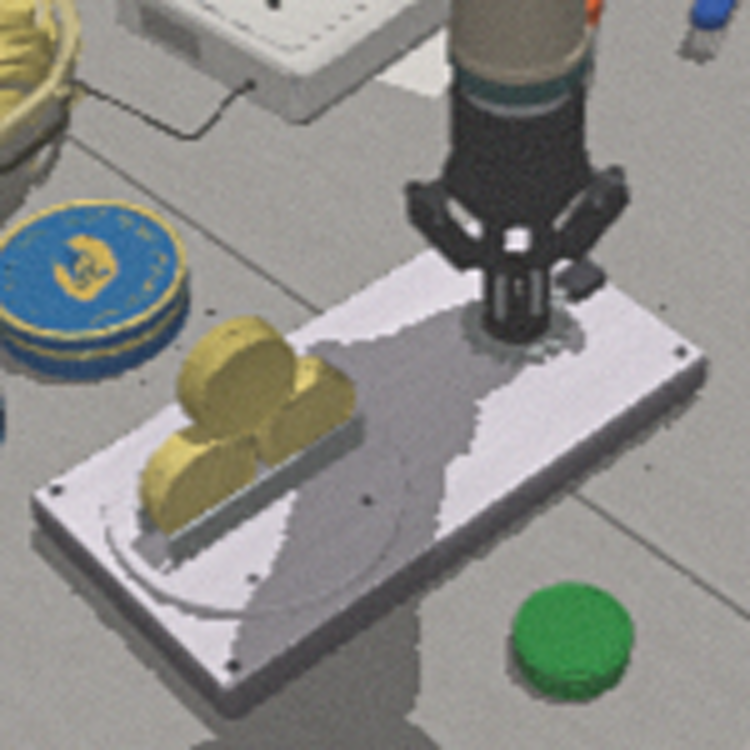

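View pics/c40.png

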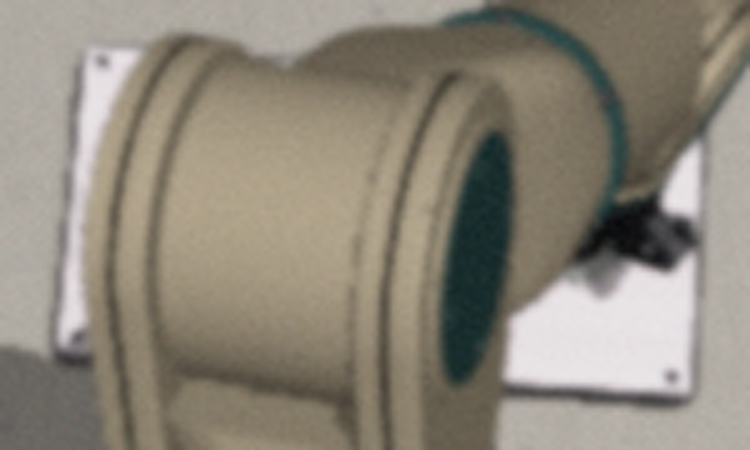

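View pics/w22.png

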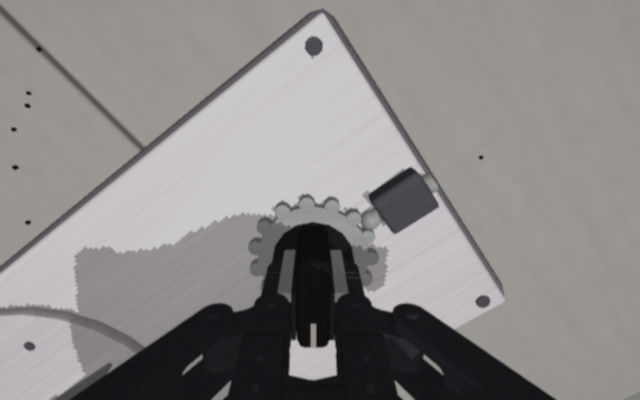

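```bash
python3 -c "
from h import *
s4=lambda u,v:(225+u/5-.4,120+v/5-.4)
a=atz('s22',*s4(252,579),48);b=atz('s22',*s4(367,500),48);d=a-b;print(a,b,np.degrees(np.arctan2(d[1],d[0])),'unit y 85.8')
a=atz('s22',*s4(232,665),38);b=atz('s22',*s4(681,352),38);d=a-b;print(np.degrees(np.arctan2(d[1],d[0])))
crop('s22',250,175,305,240,10,'c41')"
```

```text
[528.04622376 105.9540543   48.        ] [522.48446974  24.64307383  48.        ] 86.08700520923743 unit y 85.8
85.63682801155251
```

View pics/c41.png

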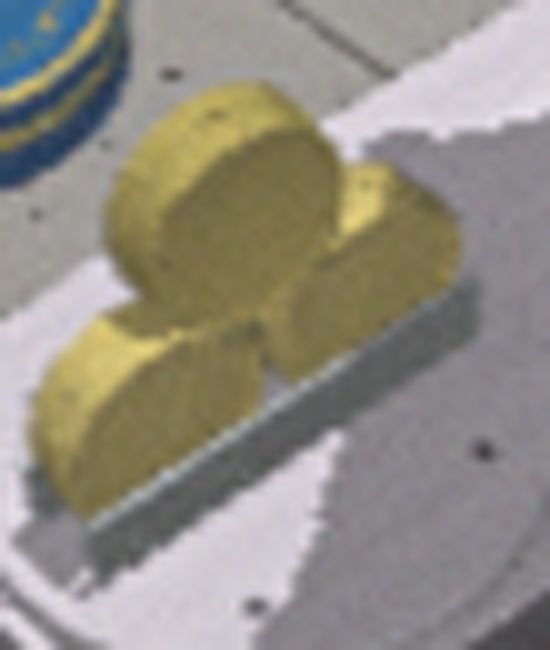

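Emit:
{"name": "servo_tool", "arguments": {
  "commands": [0, 0, 0, 0, 1, 0, 0, 0, 0, 1, 0, 0, 0, 0, 1, 0, 0, 0, 0, 1, 0, 0, 0, 0, 1]
}}

```text
clock: 25.9
eef_pos: [559.8, -138.5, 55.4]
tool_rot: [3.141, -0.003, -0.702]
force: [-0.1, -3.1, 5.6]
width: 13.0
```

```bash
python3 -c "
from h import *
s=ctrl.read_state(); print(s['clock'],np.degrees(s['tool_rot'][2]),s['width'],abs(s['qd']).max()); print(ctrl.finish_job())"
```

```text
25.9 -40.217794505719944 12.957604093384493 0.0014985395422860053
the job is handed in; nothing more can be done
None
```

The third tin is set on edge in the gap, the knob is turned to its third stop and still held, and the job was handed in at 25.9 s. No verdict was given.

- **Placing:** On the first release the tin leaned against a finger, because its taper ran the same way as the lower tins'. I regripped it, turned it half round and set it down again. Let go, it stood free with a lean of about 5–6° and its centre about 2 mm off (allowed: 0.35 rad and 8 mm).
- **Turning:** I turned the handle 72° clockwise by the measured wrist angle, three steps of 24°. I did not feel the clicks separately; the wrist torque rose to about 0.20 N m at the end.
- **Last checks:** The final picture shows the pyramid standing. The turntable is square with the unit within about 0.5°. The arm is at rest with the bar still gripped (13 mm opening).
- **Disagreement:** The cameras differed by 3–6 mm on where some things stood, so I aligned both grips and the placing by sight in the wrist picture.
- **Not measured:** I did not measure the lid, label roll and spoon again at the end; the arm never came near enough to touch them.

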